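# Put the mixed-up kit parts into their own trays

### The job

The four kit trays have been mixed up: each holds a part that belongs in another. Rearrange them so that the yellow tin lies in the blue tray, the brass bush in the green tray, the roll of black tape in the white tray and the aluminium block in the red tray, each centred and flat on the tray's floor, using the cork mat as the free spot to set a part down on while you make room. Leave the lacquer pot standing where it is.

Things in the scene. Friction and masses are not known exactly. Their poses are not given: they have to be found in the camera images.
- tin: Flat round tin with a yellow lid and a silvery lower part, 57 mm diameter, 24 mm high; grip it across the diameter. Loose, upright. Origin: centre of its underside; z up. At the start it lies in a tray of the wrong colour.
- bush: Small pale-brass bush, a turned sleeve on a flange, 24 mm diameter, 22 mm high. Loose, upright. Origin: centre of its underside; z up. At the start it lies in a tray of the wrong colour.
- tape: Roll of black tape on a brown card core, lying flat, about 60 mm diameter, 19 mm high; grip it across its outside. Loose, upright. Origin: centre of its underside; z up. At the start it lies in a tray of the wrong colour.
- block: Light grey aluminium block with two dark holes in its top, 30 mm along its x, 50 mm along its y, 20 mm high; grip it across the 30 mm. Loose, upright. Origin: centre of its underside; z up. At the start it lies in a tray of the wrong colour.
- tray_blue: Blue kit tray, 80 x 80 mm outside, fixed to the bench, at any yaw. Flat floor 72 x 72 mm, 3 mm above the bench; rim 4 mm wide all round, its top 6 mm above the bench. Origin: centre of its underside, on the bench top; z up. It holds one part. At the start one wrong part lies in it. The yellow tin belongs here.
- tray_green: Green kit tray, 80 x 80 mm outside, fixed to the bench, at any yaw. Flat floor 72 x 72 mm, 3 mm above the bench; rim 4 mm wide all round, its top 6 mm above the bench. Origin: centre of its underside, on the bench top; z up. It holds one part. At the start one wrong part lies in it. The brass bush belongs here.
- tray_white: White kit tray, 80 x 80 mm outside, fixed to the bench, at any yaw. Flat floor 72 x 72 mm, 3 mm above the bench; rim 4 mm wide all round, its top 6 mm above the bench. Origin: centre of its underside, on the bench top; z up. It holds one part. At the start one wrong part lies in it. The roll of black tape belongs here.
- tray_red: Red kit tray, 80 x 80 mm outside, fixed to the bench, at any yaw. Flat floor 72 x 72 mm, 3 mm above the bench; rim 4 mm wide all round, its top 6 mm above the bench. Origin: centre of its underside, on the bench top; z up. It holds one part. At the start one wrong part lies in it. The aluminium block belongs here.
- mat: Square brown cork mat, 110 x 110 mm, 3 mm thick, fixed to the bench, empty at the start: the free spot. Origin: centre of its underside, on the bench top; z up.
- pot: Open clear pot of orange lacquer with a blue brush handle standing in it, 43 mm diameter, rim 84 mm high, 130 mm with the brush; loose. A bystander: leave it standing. Origin: centre of its underside; z up.
Things that resemble listed ones, but are neither listed nor needed, are in the scene too. Of the things that look like the bush, the smaller one is meant.

How it is judged (in metres and radians):
On the way:
1. one of the four parts has been set down on the cork mat (its centre within 45 mm of the mat's centre), flat and released (((horizontal distance between tin and mat below 0.045 m and z of tin in the frame of mat below 0.006 m and angle between tin's own z axis and vertical below 0.12 rad and contact force between tin and the fingers below 0.1 N and linear speed of tin below 0.02 m/s) or (horizontal distance between bush and mat below 0.045 m and z of bush in the frame of mat below 0.006 m and angle between bush's own z axis and vertical below 0.12 rad and contact force between bush and the fingers below 0.1 N and linear speed of bush below 0.02 m/s) or (horizontal distance between tape and mat below 0.045 m and z of tape in the frame of mat below 0.006 m and angle between tape's own z axis and vertical below 0.12 rad and contact force between tape and the fingers below 0.1 N and linear speed of tape below 0.02 m/s) or (horizontal distance between block and mat below 0.045 m and z of block in the frame of mat below 0.006 m and angle between block's own z axis and vertical below 0.12 rad and contact force between block and the fingers below 0.1 N and linear speed of block below 0.02 m/s))), for 0.2 s.
At the end, for the whole second after the job is handed in: The tin is in the blue tray, the bush in the green, the tape in the white and the block in the red: each with its centre within 12 mm of the tray's centre, flat on the tray's floor (underside less than 6 mm above the bench, tilt under 0.12 rad), released and at rest (horizontal distance between tin and tray_blue below 0.012 m and z of tin in the frame of tray_blue below 0.006 m and angle between each of tin, bush, tape, block's own z axis and vertical below 0.12 rad and linear speed of each of tin, bush, tape, block below 0.02 m/s and contact force between each of tin, bush, tape, block and the fingers below 0.1 N and horizontal distance between bush and tray_green below 0.012 m and z of bush in the frame of tray_green below 0.006 m and horizontal distance between tape and tray_white below 0.012 m and z of tape in the frame of tray_white below 0.006 m and horizontal distance between block and tray_red below 0.012 m and z of block in the frame of tray_red below 0.006 m); the robot touches nothing.
It fails at once if the lacquer pot is shifted by more than 30 mm or tipped by more than 0.3 rad (distance of pot from where it was at the start of the episode above 0.03 m or angle between pot's own z axis and vertical above 0.3 rad).
It also fails if it takes over 141 s, if anything falls off the work surface, if the arm or the gripper's body presses on something with over 40 N, if the wrist force passes 120 N, or if a joint passes its speed limit or range.

### The arm

A 7-joint arm with a two-finger parallel gripper is mounted at the origin on the work surface; the furniture and walls round the work are solid. World frame = base frame: x ahead of the robot, y to its left, z up, the work surface at z = 0. Lengths are in mm, angles in rad, forces in N, time in s.
With the tool pointing down it reaches from about 400 to 875 mm from the base axis. Payload 4.4 kg.
Tool frame: the origin (TCP) lies at the very end of the fingers, on their centre line; the grasp point (between the pads) lies 19 mm behind it (grip_depth is the distance from the TCP to the grasp point, in mm); z points along the fingers, y is the direction in which the jaws open and shut (so a half turn about z gives the same grasp; the last joint's range is limited). The gripper opens to 85 mm and grips with 20 to 120 N. Pads are 22 mm wide; open, the fingers measure 114 mm over their backs; the gripper's body (76 mm by 85 mm) begins 54 mm behind the grasp point. The pads swing forward as they close: fully open they stand 13 mm farther back than shut.
Start: joints at [1.202, 0.628, 0.038, 1.517, -0.027, 0.996, -0.02], TCP at [193.854, -620.434, 231.313] pointing down, gripper open.
Joint ranges: [-3.06, 3.06], [-0.37, 2.12], [-1.25, 1.32], [0.18, 2.47], [-1.1, 4.24], [0.23, 1.98], [-2.94, 2.94]. Speed limits (rad/s): [2.57, 2.57, 3.14, 3.14, 3.14, 3.14, 3.14].

### API

Orientations are given as [roll, pitch, yaw] about the fixed x, y, z axes, in that order (R = Rz(yaw) Ry(pitch) Rx(roll)).
In Python, from cell import read_state, get_image, finish_job, recognise, outline_of, grip_depth gives the robot as it stands. The module is installed in compiled form; this text tells all that it offers.
- The arm moves only by the tool send_rows, never from a script. Its argument "rows" is a list of rows, each a list of 5 numbers: the gripper command: -1 is shut, 1 is fully open, values between are in proportion, then the shift along the tool's x, y, z in m, then the turn about the tool's z in rad. In form: [[claw, tx, ty, tz, roll], ...]. A call has 1 to 12 rows; each row shifts and turns the pose as measured when the row begins, along the tool's axes as they then stand; what a row does not reach is not made up. A row lasts 1/12 s, in which the tool goes at most 41.7 mm and 7.16 degrees, less where a joint would pass 70% of its speed; a pose out of reach is approached as far as the arm can. A call with a gripper value outside its range is refused whole. The fingers move at their own pace and stop on an object; the grip force is fixed at half the most. Time passes only in rows, so rows that do not move let the fingers close. It gives the time, the measured TCP pose, the force and the opening at its end, in the units of the state.
- read_state(): the state, without advancing time (a new reading comes with each control period).
- get_image(name): name is "scene" or "top" or "wrist"; returns a dict with "image" (384x512x3 uint8, blue, green, red), "z_map" (384x512 float32, mm along the optical axis (not along the pixel's ray), 0 where there is no reading), "K" (3x3 intrinsics, pixels), "R" (3x3) and "t" (3): a world point X has camera coordinates R X + t; the wrist camera has in their place "tool_from_camera" (4x4, takes a point from camera to tool coordinates, whose origin is the TCP and whose axes are the flange's). Camera axes: x right, y down, z forward; pixel columns grow to the right and rows downward; lengths in mm; the calibration is good to about 2 mm. A picture is of the moment at which its call begins: read the wrist's pose just before it.
- finish_job(): hands the job in, once; it reports no verdict.
Trained networks look in a picture, given as the dict that the camera call returned (one of the last four; its "shot" number tells which), for a name from the list of things; names that differ only in an ending like _2 or _b are one class to them, and where a whole thing is asked for, a point or a joint stands for the part that bears it (a point fixed in the world has none). Each returns a list of dicts, best first, with "score" (0 to 1); they miss things now and then, are a little off and sometimes report something else, mostly with a low value. They report only what shows in the picture. A call takes as long as a camera call. They do not tell look-alikes from the thing itself.
- recognise(picture, query): "box" ([left, top, right, bottom] in pixels, round what is visible of it).
- outline_of(picture, query): "mask" (384x512 bool, what is visible of it) and "box" ([left, top, right, bottom] in pixels, round what is visible of it).
The state is a dict: "clock": time; "qpos": joint angles; "qd": joint speeds; "tau": joint torques, N m; "eef_pos": TCP position; "tool_rot": TCP orientation; "force": force on the tool from outside, world axes, zero at the start; "torque": the same for the moment, N m; "width": finger opening in mm.
Only numpy, scipy, OpenCV 4.12 (cv2) and the standard library are available. Lean on these libraries where they do the work, as an engineer would, in place of code of your own. Each camera call takes 0.05 s, during which the arm holds its last target.

## Working session

There is one attempt and no reset: what is moved stays moved. The work goes in short steps, Python scripts to look and compute and a tool call to move; the robot and the scene stay as the last step left them, time stands still between calls to the robot, and variables do not carry over. Pictures are saved under pics/ and viewed, and the job is handed in when it is done.

Besides the shell and the picture viewer there is one more tool, called after "Emit:" as a command line: name --pt "numbers of a row" for each row, then --argument value for the rest. send_rows: Moves the arm, as the interface text tells. Its arguments: {"type":"object","properties":{"rows":{"type":"array"}},"required":["rows"]}

```bash
mkdir -p pics; python3 - <<'E'
from cell import *
import cv2
s=read_state();print(s)
print(grip_depth)
for n in("scene","top","wrist"):
    p=get_image(n);cv2.imwrite(f"pics/{n}0.png",p["image"])
    print(n,p["K"].tolist(),p.get("R"),p.get("t"),p.get("tool_from_camera"))
E
```

```text
{'clock': 0.0, 'qpos': array([ 1.2021605 ,  0.62932174,  0.03845509,  1.51835514, -0.02700626,
        0.99631874, -0.0199778 ]), 'qd': array([-0.00062439,  0.00083526,  0.00040481,  0.00154485,  0.00038212,
       -0.00014598,  0.00089407]), 'tau': array([-6.83889739e-04, -5.63396502e+01,  1.22605160e+00, -1.93449014e+01,
        1.10638101e-02,  1.05546601e-02,  3.29620747e-06]), 'eef_pos': array([ 193.68498293, -619.82020681,  230.40925468]), 'tool_rot': array([-3.13970819e+00,  2.59374665e-05,  3.02844303e-01]), 'force': array([-0.3124411 ,  0.26226404,  0.55046341]), 'torque': array([ 0.05565541, -0.00103488,  0.00429902]), 'width': 85.1951093860665}
18.700000000000003
scene [[487.85499160684446, 0.0, 251.7935655800137], [0.0, 487.85499160684446, 188.57240105777723], [0.0, 0.0, 1.0]] [[-0.89701784 -0.44193274 -0.00737939]
 [-0.20048467  0.42170187 -0.88429261]
 [ 0.39390976 -0.79174679 -0.46687484]] [ 474.02739658  119.14903321 1095.47154843] None
top [[459.81900508705104, 0.0, 256.07017478718484], [0.0, 459.81900508705104, 191.6696486536777], [0.0, 0.0, 1.0]] [[-0.0113896  -0.9998894   0.00956372]
 [-0.98621782  0.00965406 -0.16517022]
 [ 0.16505963 -0.01131314 -0.9862187 ]] [1.33597174e+00 5.19408742e+02 1.38481549e+03] None
wrist [[280.5158054322588, 0.0, 259.38214803480173], [0.0, 280.5158054322588, 194.4996724282258], [0.0, 0.0, 1.0]] None None [[-8.00212179e-04 -9.58289444e-01 -2.85798357e-01  7.24458405e+01]
 [ 9.99997930e-01 -2.32165082e-04 -2.02145730e-03 -1.37123332e+00]
 [ 1.87078879e-03 -2.85799383e-01  9.58287646e-01 -1.44068364e+02]
 [ 0.00000000e+00  0.00000000e+00  0.00000000e+00  1.00000000e+00]]
```

View pics/scene0.png

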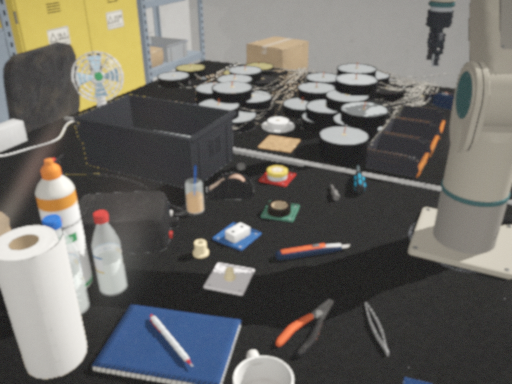

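View pics/top0.png

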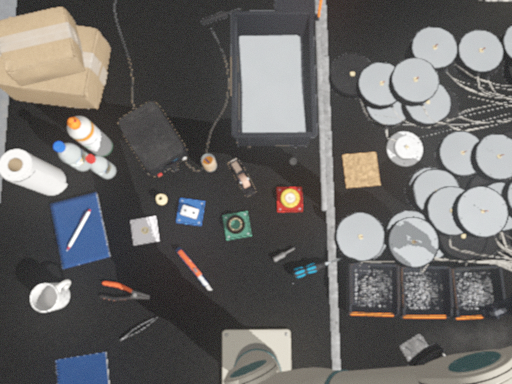

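View pics/wrist0.png

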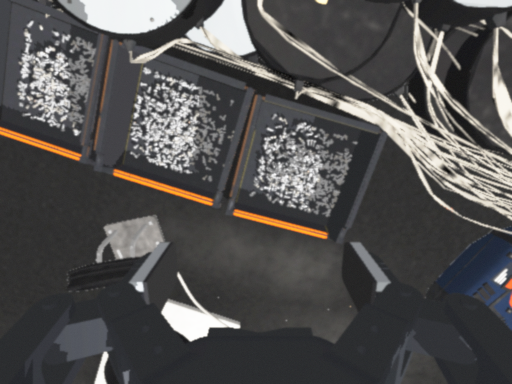

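```bash
cat > h.py <<'E'
from cell import *
import cv2, numpy as np
from scipy.spatial.transform import Rotation as Ro
def toolT():
    s=read_state();T=np.eye(4);T[:3,:3]=Ro.from_euler('xyz',s['tool_rot']).as_matrix();T[:3,3]=s['eef_pos'];return T
def shot(n):
    if n=='wrist':
        T=toolT();p=get_image(n);p['W']=T@np.array(p['tool_from_camera'])
    else:
        p=get_image(n);M=np.eye(4);M[:3,:3]=p['R'];M[:3,3]=p['t'];p['W']=np.linalg.inv(M)
    return p
def cloud(p):
    z=p['z_map'];K=p['K'];v,u=np.mgrid[:z.shape[0],:z.shape[1]]
    P=np.stack([(u-K[0,2])/K[0,0]*z,(v-K[1,2])/K[1,1]*z,z,np.ones_like(z)],-1)
    return (P@p['W'].T)[...,:3]
def onplane(p,uv,h):
    K=p['K'];uv=np.atleast_2d(uv).astype(float)
    d=np.c_[(uv[:,0]-K[0,2])/K[0,0],(uv[:,1]-K[1,2])/K[1,1],np.ones(len(uv))]@p['W'][:3,:3].T
    o=p['W'][:3,3];return o+d*((h-o[2])/d[:,2])[:,None]
E
python3 - <<'E'
from h import *
p=shot('top');C=cloud(p)
cv2.imwrite('pics/topc.png',cv2.resize(p['image'][130:260,90:390],None,fx=2.6,fy=2.6,interpolation=cv2.INTER_CUBIC))
np.set_printoptions(precision=1,suppress=True)
for q in['tray_blue','tray_green','tray_white','tray_red','mat','tin','bush','tape','block','pot']:
    for r in outline_of(p,q)[:3]:
        m=r['mask'];pts=C[m&(p['z_map']>0)]
        print(q,round(r['score'],2),np.array(r['box']).astype(int),'med',np.median(pts,0),'zmax',np.percentile(pts[:,2],95), 'mid', (np.percentile(pts[:,:2],2,axis=0)+np.percentile(pts[:,:2],98,axis=0))/2, np.ptp(pts[:,:2],axis=0))
# heights map
z=C[...,2];h=np.clip(z,0,255).astype(np.uint8);cv2.imwrite('pics/h.png',cv2.applyColorMap(h,cv2.COLORMAP_JET))
for v in range(20,320,20):print(v,[int(x) for x in z[v,200:512:16]])
E
```

```text
tray_blue 0.62 [174 194 201 224] med [468.9 205.4   4.2] zmax 11.313962351494178 mid [466.1 204.8] [91.  89.9]
tray_green 0.84 [224 211 253 239] med [419.9  47.1   4. ] zmax 9.19580465098376 mid [421.8  55.2] [85.7 82. ]
tray_green 0.59 [176 195 202 221] med [466.5 202.4   4.4] zmax 11.00968761143696 mid [464.4 203.4] [83.7 85.1]
tray_white 0.86 [129 214 160 245] med [407.4 344.8   4. ] zmax 9.872969195010878 mid [407.6 344.7] [88.7 87.6]
tray_white 0.63 [181 206 198 217] med [463.  202.7  23.1] zmax 28.45652221354435 mid [462.1 203.6] [35.8 50.8]
tray_red 0.88 [275 186 305 211] med [ 492.6 -111.9    4.3] zmax 10.74928600692515 mid [ 501.2 -111.2] [78.2 83.7]
tray_red 0.71 [223 210 254 238] med [419.8  56.6   4.2] zmax 9.812399870135184 mid [421.4  56.7] [85. 88.]
mat 0.71 [343 149 382 187] med [ 595.8 -346.3    3.1] zmax 8.436578386672972 mid [ 596.2 -345.9] [112.9 111.7]
tin 0.63 [286 191 296 207] med [ 503.3 -110.6   27.3] zmax 32.45385873697351 mid [ 502.8 -110.9] [55.9 54.3]
bush 0.48 [141 224 147 232] med [407.1 342.8  16.3] zmax 29.05455064249338 mid [406.6 343.4] [19.1 17. ]

[... 912 characters left out ...]

140 [2, -9, 0, 96, 70, 71, 70, 1, 2, -2, 1, -2, 9, 24, 1, 0, 43, 37, 76, 78]
160 [-2, -1, 27, -1, 3, 0, 13, 1, 0, 3, 3, 7, 0, 8, -1, 22, 39, 54, 75, 76]
180 [3, 1, 0, 8, -1, 1, 3, 3, 4, -3, 0, 0, -6, 14, 79, 78, 85, 41, 40, 41]
200 [0, 0, 4, 0, 0, -2, 28, 0, 5, 3, -1, -3, 0, 6, 77, 124, 136, 158, 159, 167]
220 [6, -1, 9, 5, 0, -1, -4, 3, 0, 77, 79, 82, 75, 119, 121, 119, 138, 159, 162, 156]
240 [2, 0, 3, 1, 1, 0, -5, -8, -2, 80, 81, 81, 118, 118, 119, 74, 79, 73, 38, 59]
260 [2, -1, 0, 0, 4, 5, 2, 3, 0, -2, 77, 0, 3, 123, 112, 85, 74, 51, 50, 37]
280 [16, 3, 1, 0, -9, 1, 1, -5, 0, -2, -2, 1, 7, 5, 0, 1, 59, 4, 3, 1]
300 [0, -6, 0, 2, -2, -6, -1, -2, -2, -2, -1, 4, 5, 6, 0, 5, 59, 0, 6, 326]
```

View pics/topc.png

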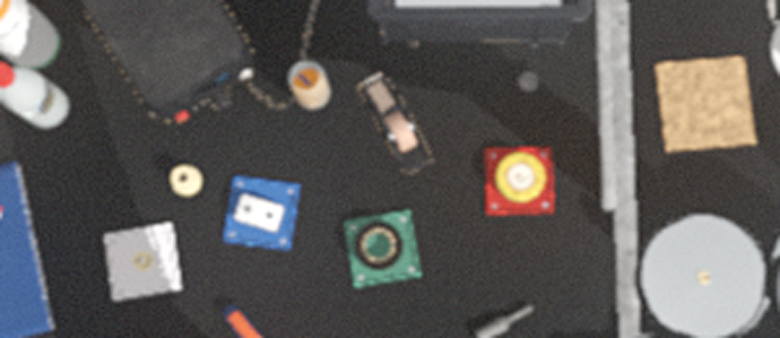

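Emit:
send_rows --pt "1 0 0 -0.005 -0.12" --pt "1 0 0 -0.005 -0.12" --pt "1 0 0 -0.005 -0.12" --pt "1 0 0 -0.005 -0.12" --pt "1 0 0 -0.005 -0.12" --pt "1 0 0 0 -0.12" --pt "1 0 0 0 -0.12" --pt "1 0 0 0 -0.12" --pt "1 0 0 0 -0.12" --pt "1 0 0 0 -0.12" --pt "1 0 0 0 -0.07"

```text
clock: 1.62
eef_pos: [193.4, -620.5, 258.1]
tool_rot: [-3.14, 0.001, 1.625]
force: [-0.4, 1.4, 0.5]
width: 85.4
```

Emit:
send_rows --pt "1 0.032 0.019 0 0.05" --pt "1 0.032 0.019 0 0" --pt "1 0.032 0.019 0 0" --pt "1 0.032 0.019 0 0" --pt "1 0.032 0.019 0 0" --pt "1 0.032 0.019 0 0" --pt "1 0.032 0.019 0 0" --pt "1 0.032 0.019 0 0" --pt "1 0.032 0.019 0 0" --pt "1 0.032 0.019 0 0" --pt "1 0.032 0.019 0 0" --pt "1 0.032 0.019 0 0"

```text
clock: 2.62
eef_pos: [421.0, -231.5, 254.7]
tool_rot: [-3.14, 0.012, 1.553]
force: [2.0, -0.8, 0.4]
width: 85.6
```

```bash
python3 - <<'E'
from h import *
s=read_state();print(s['qpos'],s['eef_pos'],s['tool_rot'])
p=shot('wrist');cv2.imwrite('pics/w1.png',p['image'])
p=shot('top');cv2.imwrite('pics/t1.png',p['image'])
E
```

```text
[ 0.71315888  0.37375738 -0.37611793  1.94202682  0.19409086  0.85646465
  0.21500772] [ 421.04564883 -231.46999142  254.67788676] [-3.14018395  0.01194842  1.55265584]
```

View pics/w1.png

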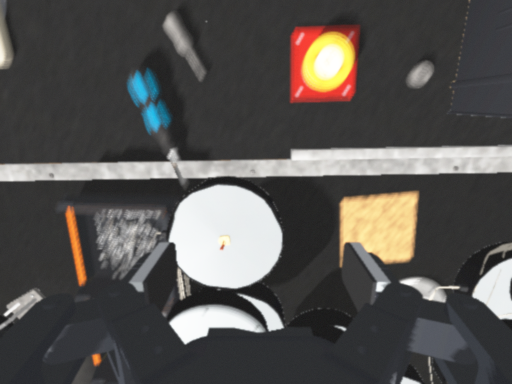

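```bash
cat >> h.py <<'E'
H={'tin':27,'bush':25,'tape':22,'block':23}
def meas(p,q,base=3,n=3):
    C=cloud(p);out=[]
    for r in outline_of(p,q)[:n]:
        m=r['mask'].astype(np.uint8)
        if m.sum()<20: continue
        cs,_=cv2.findContours(m,cv2.RETR_EXTERNAL,cv2.CHAIN_APPROX_NONE);c=max(cs,key=cv2.contourArea)[:,0]
        if q.startswith('tray'):h=6
        elif q=='mat':h=3
        else:h=H[q]-3+base
        w=onplane(p,c,h)[:,:2].astype(np.float32)
        rect=cv2.minAreaRect(w)
        pts=C[(m>0)&(p['z_map']>0)]
        top=pts[pts[:,2]>h-6] if not q.startswith('tray') and q!='mat' else pts
        pc=None
        if len(top)>10:
            pc=cv2.minAreaRect(top[:,:2].astype(np.float32))
        f=lambda R:[round(float(x),1) for x in (*R[0],*R[1],R[2])]
        print(q,round(r['score'],2),[int(x) for x in r['box']],'plane',f(rect),'cloud',pc and f(pc),'zmed',round(float(np.median(top[:,2])),1) if len(top) else None)
E
python3 - <<'E'
from h import *
p=shot('wrist')
for q in ['tray_red','mat','tin']: meas(p,q)
p=shot('top')
for q in ['tray_blue','tray_green','tray_white','tray_red','mat','tin','block']: meas(p,q)
E
```

```text
tray_red 0.73 [286, 40, 349, 107] plane [501.5, -108.5, 79.4, 80.9, 1.3] cloud [501.3, -108.0, 79.4, 81.9, 1.3] zmed 5.1
mat 0.66 [335, 200, 411, 269] plane [596.0, -342.1, 109.1, 109.4, 3.7] cloud [577.9, -297.0, 132.3, 232.8, 22.0] zmed 4.0
tin 0.82 [298, 47, 343, 96] plane [502.0, -109.7, 56.1, 56.5, 72.4] cloud [501.9, -109.6, 55.9, 55.7, 47.0] zmed 28.3
tin 0.42 [286, 39, 354, 108] plane [497.4, -111.4, 75.6, 75.5, 0.9] cloud None zmed 26.8
tray_blue 0.75 [176, 195, 204, 225] plane [466.2, 203.2, 86.4, 81.8, 83.7] cloud [466.7, 204.2, 85.3, 83.7, 81.7] zmed 4.0
tray_green 0.58 [223, 213, 254, 239] plane [421.2, 57.5, 80.5, 80.8, 8.9] cloud [421.4, 57.6, 81.3, 81.3, 9.1] zmed 4.2
tray_green 0.28 [285, 192, 297, 204] plane [505.8, -114.0, 54.4, 54.8, 89.4] cloud [502.3, -112.0, 53.3, 57.1, 46.1] zmed 26.8
tray_white 0.64 [129, 215, 159, 245] plane [407.2, 346.2, 79.9, 80.5, 9.0] cloud [407.1, 347.4, 80.6, 83.5, 8.4] zmed 4.0
tray_white 0.23 [341, 151, 383, 183] plane [605.0, -344.7, 91.8, 112.4, 4.0] cloud [605.8, -345.5, 92.2, 114.1, 5.0] zmed 3.1
tray_red 0.8 [276, 187, 304, 210] plane [501.1, -110.8, 79.7, 77.2, 89.4] cloud [501.6, -111.0, 80.2, 78.4, 89.9] zmed 4.2
mat 0.7 [341, 150, 380, 179] plane [605.8, -344.2, 91.9, 110.1, 4.5] cloud [571.9, -279.5, 105.6, 276.2, 36.9] zmed 3.1
tin 0.77 [284, 192, 300, 206] plane [502.6, -110.6, 55.4, 56.3, 44.2] cloud [502.5, -110.7, 55.1, 55.9, 1.9] zmed 26.9
tin 0.29 [141, 227, 146, 230] plane [405.4, 340.3, 18.7, 12.4, 89.4] cloud [405.7, 344.1, 12.6, 12.6, 88.7] zmed 23.9
block 0.75 [183, 207, 195, 217] plane [462.0, 202.7, 46.7, 26.6, 71.0] cloud [462.0, 203.3, 46.7, 26.3, 71.8] zmed 23.2
```

Emit:
send_rows --pt "1 0.03 0.02 0.01 -0.018" --pt "1 0.03 0.02 0.02 0" --pt "1 0.03 0.02 0.03 0" --pt "1 0.03 0.02 0.03 0" --pt "1 0 0 0.03 0" --pt "1 0 0 0.03 0" --pt "1 0 0 0.02 0" --pt "1 0 0 0 0" --pt "1 0 0 0 0"

```text
clock: 4.07
eef_pos: [504.6, -121.1, 83.6]
tool_rot: [3.134, 0.014, 1.563]
force: [1.1, 0.4, 0.2]
width: 85.5
```

```bash
python3 - <<'E'
from h import *
s=read_state();print(s['qpos'],s['eef_pos'],s['tool_rot'])
p=shot('wrist');cv2.imwrite('pics/w2.png',p['image'])
meas(p,'tin');meas(p,'tray_red')
E
```

```text
[ 0.34689482  0.67591008 -0.259684    2.01243552  0.37668906  0.48944355
 -0.19983181] [ 504.61913261 -121.10288125   83.62186147] [3.13357658 0.01367581 1.56263953]
tin 0.86 [217, 158, 295, 229] plane [502.2, -108.7, 57.5, 57.4, 44.7] cloud [502.3, -108.9, 56.7, 56.4, 88.6] zmed 28.2
tray_red 0.69 [203, 139, 308, 233] plane [501.3, -109.1, 81.1, 80.4, 0.4] cloud [501.2, -109.2, 83.0, 80.0, 0.4] zmed 4.9
```

View pics/w2.png

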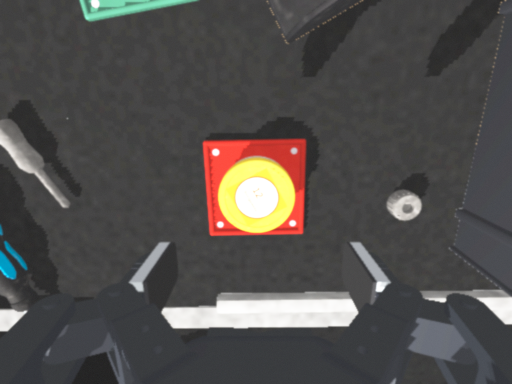

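Emit:
send_rows --pt "1 0.012 -0.0025 0 0" --pt "1 0 0 0.02 0" --pt "1 0 0 0.02 0" --pt "1 0 0 0.018 0" --pt "1 0 0 0 0"

```text
clock: 4.63
eef_pos: [510.0, -109.6, 33.8]
tool_rot: [3.113, 0.016, 1.557]
force: [0.6, -1.6, 0.6]
width: 85.2
```

Emit:
send_rows --pt "1 0 -0.008 0 0" --pt "1 0 0 0 0"

```text
clock: 4.8
eef_pos: [502.1, -108.4, 35.5]
tool_rot: [3.111, 0.016, 1.558]
force: [-1.4, -0.5, -0.5]
width: 85.0
```

Emit:
send_rows --pt "1 0 -0.001 0.01 0" --pt "1 0 -0.001 0.01 0" --pt "1 0 -0.001 0.008 0" --pt "1 0 0 0 0"

```text
clock: 5.13
eef_pos: [501.9, -109.0, 9.0]
tool_rot: [3.104, 0.016, 1.557]
force: [-0.3, 0.9, -0.6]
width: 85.6
```

```bash
python3 - <<'E'
from h import *
p=shot('wrist');cv2.imwrite('pics/w3.png',p['image'])
meas(p,'tin')
E
```

```text
tin 0.86 [206, 205, 319, 313] plane [503.0, -106.9, 61.8, 57.0, 68.5] cloud [502.1, -108.8, 56.6, 56.3, 56.4] zmed 28.2
```

View pics/w3.png

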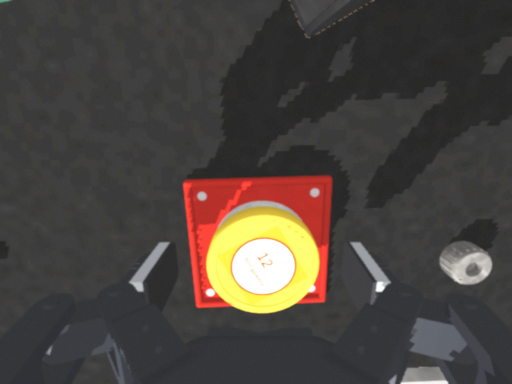

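Emit:
send_rows --pt "1 0 0 0.003 0" --pt "-1 0 0 0 0" --pt "-1 0 0 0 0" --pt "-1 0 0 0 0" --pt "-1 0 0 0 0" --pt "-1 0 0 0 0" --pt "-1 0 0 0 0" --pt "-1 0 0 0 0" --pt "-1 0 0 0 0"

```text
clock: 5.98
eef_pos: [503.7, -109.3, 7.7]
tool_rot: [3.1, 0.016, 1.557]
force: [1.1, 0.3, -0.3]
width: 54.7
```

Emit:
send_rows --pt "-1 0 0 -0.02 0" --pt "-1 0 0 -0.03 0" --pt "-1 0 0 -0.03 0" --pt "-1 0 0 -0.03 0" --pt "-1 0 0 0 0"

```text
clock: 6.4
eef_pos: [497.3, -106.5, 119.2]
tool_rot: [3.108, 0.016, 1.558]
force: [0.8, -0.9, -0.2]
width: 54.8
```

```bash
python3 - <<'E'
from h import *
p=shot('wrist');cv2.imwrite('pics/w4.png',p['image'])
print(read_state()['qpos'])
E
```

```text
[ 0.36401549  0.60351597 -0.31524085  2.04272905  0.39007993  0.51810197
 -0.2478523 ]
```

View pics/w4.png

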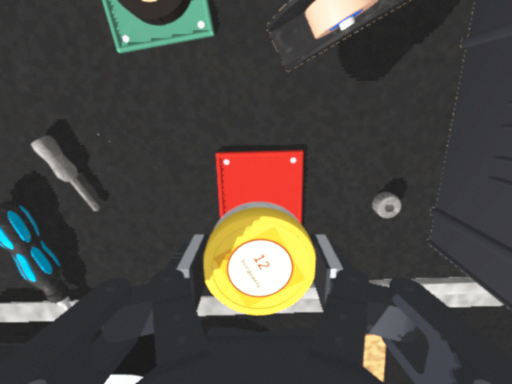

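Emit:
send_rows --pt "-1 -0.034 0.014 0 0" --pt "-1 -0.034 0.014 0 0" --pt "-1 -0.034 0.014 0 0" --pt "-1 -0.034 0.014 0 0" --pt "-1 -0.034 0.014 0 0" --pt "-1 -0.034 0.014 0 0" --pt "-1 -0.034 0.014 0 0" --pt "-1 0 0 0 0" --pt "-1 0 0 0 0"

```text
clock: 7.2
eef_pos: [590.1, -353.3, 111.1]
tool_rot: [3.124, 0.012, 1.565]
force: [-0.7, 1.9, -0.2]
width: 54.9
```

Emit:
send_rows --pt "-1 0.01 0.004 0.02 0" --pt "-1 0 0 0.03 0" --pt "-1 0 0 0.03 0" --pt "-1 0 0 0.01 0" --pt "-1 0 0 0 0" --pt "-1 0 0 0 0"

```text
clock: 7.7
eef_pos: [592.4, -341.4, 12.6]
tool_rot: [3.131, 0.01, 1.566]
force: [1.3, 0.5, -0.3]
width: 54.9
```

Emit:
send_rows --pt "-1 0 0 0.004 0" --pt "-1 0 0 0 0"

```text
clock: 7.87
eef_pos: [593.2, -340.8, 9.9]
tool_rot: [3.13, 0.01, 1.567]
force: [0.2, 0.1, -0.0]
width: 55.0
```

Emit:
send_rows --pt "-1 0 0 0.003 0" --pt "-1 0 0 0 0" --pt "0.9 0 0 0 0" --pt "0.9 0 0 0 0" --pt "0.9 0 0 0 0" --pt "0.9 0 0 0 0" --pt "0.9 0 0 0 0"

```text
clock: 8.45
eef_pos: [596.9, -343.0, 12.7]
tool_rot: [3.121, 0.015, 1.567]
force: [0.1, -0.3, 0.1]
width: 80.8
```

Emit:
send_rows --pt "0.9 0 0 -0.02 0" --pt "0.9 0 0 -0.03 0" --pt "0.9 0 0 -0.035 0" --pt "0.9 0 0 -0.035 0" --pt "0.9 0 0 -0.03 0" --pt "0.9 0 0 0 0"

```text
clock: 8.95
eef_pos: [592.0, -339.6, 165.7]
tool_rot: [3.127, 0.011, 1.567]
force: [0.4, 0.2, 0.8]
width: 81.2
```

```bash
python3 - <<'E'
from h import *
s=read_state();print(s['eef_pos'],s['tool_rot'],s['qpos'])
p=shot('wrist');cv2.imwrite('pics/w5.png',p['image'])
meas(p,'tin');meas(p,'mat')
E
```

```text
[ 592.00014686 -339.63135673  165.70630367] [3.12745361 0.01146762 1.56708333] [ 0.70348582  0.76308597 -0.40618248  1.49257135  0.35126377  0.94027273
  0.19071601]
tin 0.61 [232, 158, 288, 208] plane [594.3, -340.0, 57.0, 55.4, 89.5] cloud [594.1, -341.0, 54.8, 55.7, 30.2] zmed 28.2
mat 0.55 [205, 128, 313, 231] plane [595.3, -343.0, 111.0, 110.2, 4.1] cloud [595.1, -343.2, 111.6, 110.4, 4.1] zmed 4.3
```

View pics/w5.png

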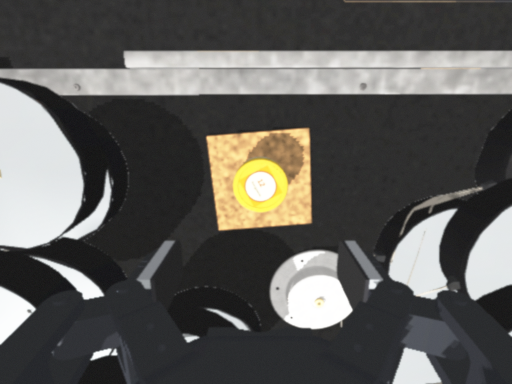

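Emit:
send_rows --pt "0.5 0.037 -0.0086 0 0" --pt "0.5 0.037 -0.0086 0 0" --pt "0.5 0.037 -0.0086 0 0" --pt "0.5 0.037 -0.0086 0 0" --pt "0.5 0.037 -0.0086 0 0" --pt "0.5 0.037 -0.0086 0 0" --pt "0.5 0.037 -0.0086 0 0" --pt "0.5 0.037 -0.0086 0 0" --pt "0.5 0.037 -0.0086 0 0" --pt "0.5 0.037 -0.0086 0 0" --pt "0.5 0.037 -0.0086 0 0" --pt "0.5 0 0 0 0"

```text
clock: 10.1
eef_pos: [476.6, 81.3, 134.0]
tool_rot: [-3.108, 0.004, 1.557]
force: [0.6, -0.2, 0.5]
width: 64.2
```

```bash
python3 - <<'E'
from h import *
s=read_state();print(s['eef_pos'],s['tool_rot'],s['qpos'])
p=shot('wrist');cv2.imwrite('pics/w6.png',p['image'])
meas(p,'block');meas(p,'tray_blue');meas(p,'tape');meas(p,'tray_green')
E
```

```text
[476.62983342  81.27551973 134.03161395] [-3.10781776  0.0042949   1.55651428] [ 0.02295313  0.57915544 -0.3603089   2.03035426  0.32716635  0.62179099
 -0.57249547]
tray_blue 0.9 [205, 1, 305, 103] plane [464.6, 205.3, 80.5, 80.1, 82.0] cloud [464.1, 206.3, 81.9, 81.4, 82.2] zmed 4.9
tape 0.6 [180, 178, 240, 238] plane [423.9, 64.8, 64.6, 57.9, 43.1] cloud [421.9, 61.8, 58.7, 61.8, 1.4] zmed 22.6
tray_green 0.83 [164, 167, 257, 247] plane [419.2, 59.3, 82.9, 81.5, 8.7] cloud [418.1, 57.6, 84.3, 83.1, 9.0] zmed 4.8
```

View pics/w6.png

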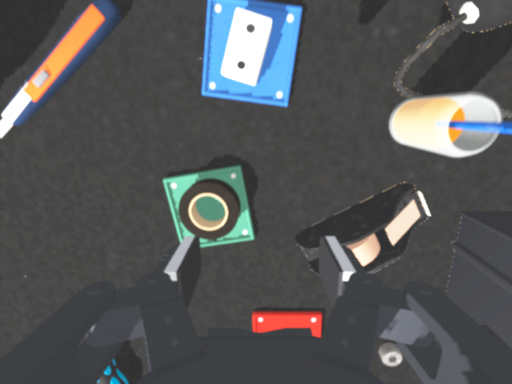

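Emit:
send_rows --pt "0.5 0.03 -0.003 0 0" --pt "0.5 0.03 -0.004 0 0" --pt "0.5 0.03 -0.004 0 0" --pt "0.5 0.02 0 0 0" --pt "0.5 0 0 0 0.11" --pt "0.5 0 0 0 0.11" --pt "0.5 0 0 0 0.1" --pt "0.5 0 0 0 0"

```text
clock: 11.02
eef_pos: [477.7, 167.9, 129.7]
tool_rot: [-3.115, 0.028, 1.175]
force: [0.6, 0.2, 0.6]
width: 63.8
```

```bash
python3 - <<'E'
from h import *
s=read_state();print(s['eef_pos'],s['tool_rot'],s['qpos'])
p=shot('wrist');cv2.imwrite('pics/w7.png',p['image'])
meas(p,'block');meas(p,'tray_blue')
E
```

```text
[477.69373842 167.86157206 129.74651344] [-3.1146659   0.02751081  1.17526489] [-0.2361156   0.5993714  -0.23307622  1.97218565  0.21993759  0.63312776
 -1.00891815]
block 0.74 [212, 126, 255, 186] plane [463.3, 206.6, 51.9, 31.4, 72.6] cloud [462.6, 206.6, 49.9, 30.1, 72.5] zmed 24.4
tray_blue 0.58 [184, 102, 289, 202] plane [464.7, 205.6, 80.0, 80.1, 81.7] cloud [464.5, 205.6, 80.1, 80.2, 81.3] zmed 4.8
```

View pics/w7.png

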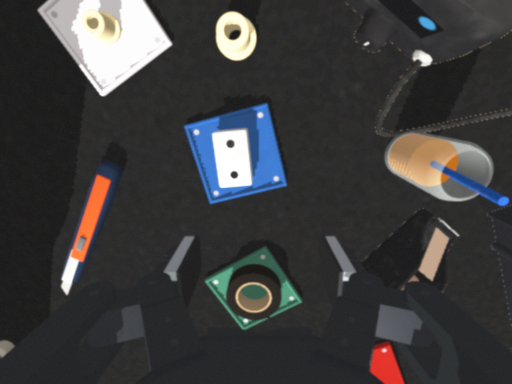

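Emit:
send_rows --pt "0.5 0 0 0 -0.08" --pt "0.5 0.016 -0.013 0 0" --pt "0.5 0.016 -0.013 0 0" --pt "0.5 0 0 0.03 0" --pt "0.5 0 0 0.03 0" --pt "0.5 0 0 0.02 0" --pt "0.5 0 0 0 0"

```text
clock: 11.75
eef_pos: [463.9, 202.9, 48.9]
tool_rot: [-3.116, 0.019, 1.27]
force: [-0.0, -1.3, 0.3]
width: 64.0
```

Emit:
send_rows --pt "0.5 0.003 -0.002 0.015 0" --pt "0.5 0 0 0.015 0" --pt "0.5 0 0 0 0"

```text
clock: 12.0
eef_pos: [463.2, 204.8, 19.0]
tool_rot: [-3.116, 0.018, 1.271]
force: [-0.0, 0.3, 0.3]
width: 64.0
```

```bash
python3 - <<'E'
from h import *
s=read_state();print(s['eef_pos'],s['tool_rot'])
p=shot('wrist');cv2.imwrite('pics/w8.png',p['image'])
meas(p,'block');meas(p,'tray_blue')
E
```

```text
[463.15364112 204.84369331  18.97003415] [-3.11607908  0.01829646  1.27119412]
block 0.57 [233, 194, 290, 288] plane [463.3, 208.7, 56.0, 30.0, 72.5] cloud [462.5, 206.5, 50.7, 30.1, 72.4] zmed 24.3
tray_blue 0.58 [186, 162, 331, 297] plane [464.7, 205.5, 81.2, 80.4, 81.8] cloud [463.9, 203.2, 85.1, 82.7, 82.1] zmed 4.7
```

View pics/w8.png

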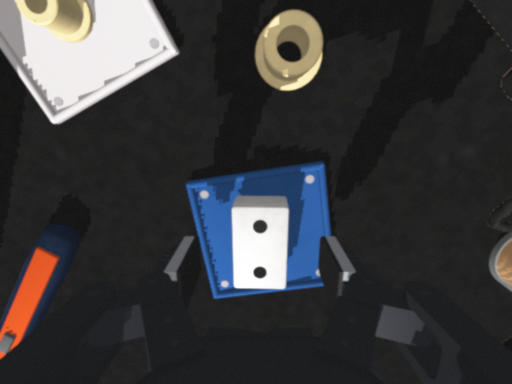

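Emit:
send_rows --pt "0.5 0.001 0 0.005 0" --pt "0.5 0 0 0.004 0" --pt "-1 0 0 0 0" --pt "-1 0 0 0 0" --pt "-1 0 0 0 0" --pt "-1 0 0 0 0" --pt "-1 0 0 0 0" --pt "-1 0 0 0 0" --pt "-1 0 0 0 0" --pt "-1 0 0 0 0"

```text
clock: 12.98
eef_pos: [467.4, 207.4, 15.6]
tool_rot: [-3.124, 0.011, 1.27]
force: [0.1, 0.8, -1.0]
width: 27.8
```

Emit:
send_rows --pt "0.3 0 0 0 0" --pt "0.3 0 0 0 0" --pt "0.3 0 0 0.003 0" --pt "0.3 0 0 0.003 0" --pt "0.3 0 0 0 0"

```text
clock: 13.4
eef_pos: [467.6, 207.5, 9.2]
tool_rot: [-3.124, 0.01, 1.27]
force: [-0.2, -0.2, -0.5]
width: 55.4
```

Emit:
send_rows --pt "-1 0 0 0 0" --pt "-1 0 0 0 0" --pt "-1 0 0 0 0" --pt "-1 0 0 0.001 0" --pt "-1 0 0 0 0" --pt "-1 0 0 0 0"

```text
clock: 13.9
eef_pos: [467.5, 207.5, 9.6]
tool_rot: [-3.125, 0.011, 1.27]
force: [-0.8, 0.5, -0.2]
width: 28.6
```

Emit:
send_rows --pt "-1 0 0 -0.02 0" --pt "-1 0 0 -0.03 0" --pt "-1 0 0 -0.03 0" --pt "-1 0 0 -0.03 0" --pt "-1 -0.0325 0.014 0 0" --pt "-1 -0.0325 0.014 0 0" --pt "-1 -0.0325 0.014 0 0" --pt "-1 -0.0325 0.014 0 0" --pt "-1 -0.0325 0.014 0 0" --pt "-1 -0.0325 0.014 0 0" --pt "-1 -0.0325 0.014 0 0" --pt "-1 -0.0325 0.014 0 0"

```text
clock: 14.9
eef_pos: [502.8, -72.0, 123.3]
tool_rot: [-3.125, 0.003, 1.292]
force: [0.6, 0.0, -0.7]
width: 28.6
```

```bash
python3 - <<'E'
from h import *
s=read_state();print(s['eef_pos'],s['tool_rot'])
p=shot('wrist');cv2.imwrite('pics/w9.png',p['image'])
meas(p,'tray_red')
E
```

```text
[502.83151235 -71.95582044 123.25103711] [-3.12452679e+00  2.99330161e-03  1.29228348e+00]
tray_red 0.58 [223, 176, 318, 249] plane [501.4, -108.2, 80.2, 81.1, 0.2] cloud [516.1, -90.5, 65.5, 112.3, 53.7] zmed 4.6
```

View pics/w9.png

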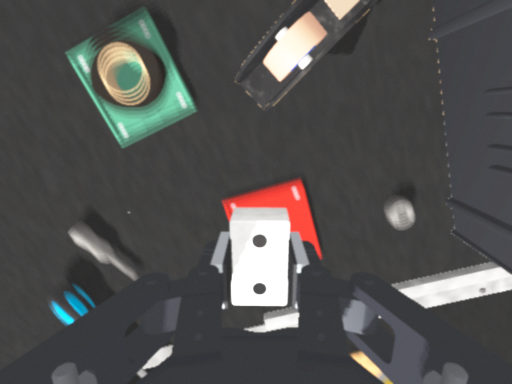

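Emit:
send_rows --pt "-1 -0.02 0.005 0 0" --pt "-1 -0.012 0.004 0.02 0" --pt "-1 0 0 0.03 0" --pt "-1 0 0 0.02 0" --pt "-1 0 0 0 0" --pt "-1 0 0 0 0"

```text
clock: 15.5
eef_pos: [501.9, -115.8, 50.7]
tool_rot: [-3.128, 0.007, 1.274]
force: [0.3, 0.5, -1.6]
width: 28.3
```

Emit:
send_rows --pt "-1 0.0064 -0.0025 0.01 0" --pt "-1 0 0 0.015 0" --pt "-1 0 0 0.01 0" --pt "-1 0 0 0 0"

```text
clock: 15.83
eef_pos: [503.6, -106.8, 18.2]
tool_rot: [-3.133, 0.005, 1.276]
force: [-0.8, 0.2, -1.7]
width: 28.4
```

Emit:
send_rows --pt "-1 -0.003 -0.001 0.005 0" --pt "-1 0 0 0.003 0" --pt "-1 0 0 0 0"

```text
clock: 16.08
eef_pos: [503.1, -109.1, 11.6]
tool_rot: [-3.136, 0.004, 1.277]
force: [0.1, -0.4, -1.5]
width: 28.3
```

Emit:
send_rows --pt "-1 0 -0.001 0.0025 0" --pt "-1 0 0 0 0"

```text
clock: 16.25
eef_pos: [502.6, -109.2, 9.8]
tool_rot: [-3.138, 0.004, 1.276]
force: [0.4, 0.4, -0.8]
width: 28.0
```

Release at 9.8 mm, about the height it was gripped at.

Emit:
send_rows --pt "0.3 0 0 0 0" --pt "0.3 0 0 0 0" --pt "0.3 0 0 0 0" --pt "0.3 0 0 0 0" --pt "0.3 0 0 -0.02 0" --pt "0.3 0 0 -0.03 0" --pt "0.3 0 0 -0.03 0" --pt "0.9 0 0 -0.03 0" --pt "0.9 0 0 -0.02 0" --pt "0.9 0 0 0 0"

```text
clock: 17.08
eef_pos: [502.5, -108.4, 144.9]
tool_rot: [-3.134, 0.005, 1.277]
force: [0.6, -0.3, 0.3]
width: 81.0
```

```bash
python3 - <<'E'
from h import *
s=read_state();print(s['eef_pos'],s['tool_rot'])
p=shot('wrist');cv2.imwrite('pics/w10.png',p['image'])
meas(p,'tray_red');meas(p,'block')
E
```

```text
[ 502.49956932 -108.4334821   144.9354868 ] [-3.13442852  0.00471331  1.27690903]
tray_red 0.84 [211, 137, 308, 229] plane [501.1, -109.2, 80.8, 81.5, 0.5] cloud [500.7, -110.5, 82.1, 83.0, 0.4] zmed 4.7
block 0.98 [245, 162, 279, 215] plane [501.5, -109.6, 52.2, 29.7, 72.3] cloud [501.3, -110.5, 49.6, 29.8, 72.4] zmed 24.3
```

View pics/w10.png

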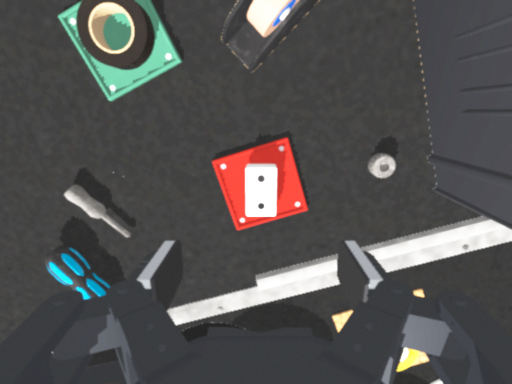

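Emit:
send_rows --pt "0.9 -0.028 0.022 0 0" --pt "0.9 -0.028 0.022 0 0" --pt "0.9 -0.028 0.022 0 0" --pt "0.9 -0.028 0.022 0 0" --pt "0.9 -0.028 0.022 0 0" --pt "0.9 -0.028 0.022 0 0" --pt "0.9 -0.025 0.021 0 0" --pt "0.9 0 0 0.02 0" --pt "0.9 0 0 0.03 0" --pt "0.9 0 0 0.01 0" --pt "0.9 0 0 0 0"

```text
clock: 18.15
eef_pos: [581.7, -343.2, 53.9]
tool_rot: [-3.096, 0.006, 1.284]
force: [-0.3, 1.1, -0.4]
width: 81.2
```

Emit:
send_rows --pt "0.95 0.006 0.0113 0 0" --pt "0.95 0 0 0.015 0" --pt "0.95 0 0 0.01 0" --pt "0.95 0 0 0 0"

```text
clock: 18.48
eef_pos: [590.3, -337.1, 24.0]
tool_rot: [-3.088, 0.004, 1.287]
force: [-0.5, 0.7, -0.3]
width: 82.9
```

```bash
python3 - <<'E'
from h import *
s=read_state();print(s['eef_pos'],s['tool_rot'])
p=shot('wrist');cv2.imwrite('pics/w11.png',p['image'])
meas(p,'tin')
E
```

```text
[ 590.34993622 -337.12234515   23.951514  ] [-3.0882625   0.00419001  1.28720545]
tin 0.89 [218, 199, 321, 298] plane [595.2, -340.2, 60.0, 57.6, 35.6] cloud [594.4, -341.4, 56.3, 56.7, 39.4] zmed 28.2
```

View pics/w11.png

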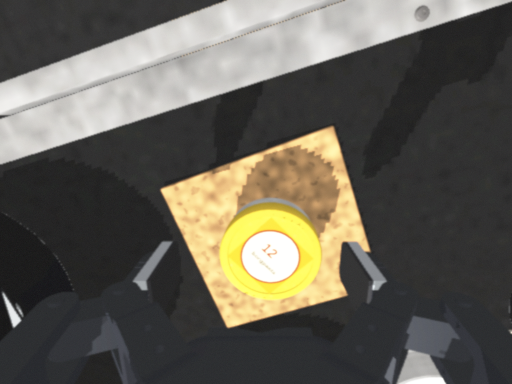

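Emit:
send_rows --pt "0.95 -0.0027 0.0052 0.006 0" --pt "0.95 0 0.001 0.008 0" --pt "0.95 0 0 0.002 0" --pt "0.95 0 0 0 0"

```text
clock: 18.92
eef_pos: [596.3, -343.8, 10.1]
tool_rot: [-3.093, 0.006, 1.286]
force: [0.0, -0.1, -0.0]
width: 83.3
```

Emit:
send_rows --pt "0.95 0.002 -0.002 0.002 0" --pt "-1 0 0 0 0" --pt "-1 0 0 0 0" --pt "-1 0 0 0 0" --pt "-1 0 0 0 0" --pt "-1 0 0 0 0" --pt "-1 0 0 0 0" --pt "-1 0 0 0 0"

```text
clock: 19.58
eef_pos: [595.3, -341.4, 9.7]
tool_rot: [-3.095, 0.007, 1.286]
force: [0.6, 0.2, -0.8]
width: 55.1
```

Emit:
send_rows --pt "-1 0 0 -0.02 0" --pt "-1 0 0 -0.03 0" --pt "-1 0 0 -0.035 0" --pt "-1 0 0 -0.035 0" --pt "-1 0.03 -0.017 -0.01 0" --pt "-1 0.03 -0.017 0 0" --pt "-1 0.03 -0.017 0 0" --pt "-1 0.03 -0.017 0 0" --pt "-1 0.03 -0.017 0 0" --pt "-1 0.03 -0.017 0 0" --pt "-1 0.03 -0.017 0 0" --pt "-1 0.03 -0.017 0 0"

```text
clock: 20.58
eef_pos: [537.2, -75.6, 147.7]
tool_rot: [-3.099, 0.012, 1.267]
force: [1.7, 0.6, -0.9]
width: 55.0
```

Emit:
send_rows --pt "-1 0.03 -0.017 0 0" --pt "-1 0.03 -0.017 0 0" --pt "-1 0.03 -0.017 0 0" --pt "-1 0.03 -0.017 0 0" --pt "-1 0.03 -0.017 0 0" --pt "-1 0.03 -0.017 0 0" --pt "-1 0 0 0 0"

```text
clock: 21.17
eef_pos: [488.5, 145.0, 151.6]
tool_rot: [-3.099, 0.005, 1.276]
force: [-0.9, 0.5, 0.5]
width: 55.0
```

```bash
python3 - <<'E'
from h import *
s=read_state();print(s['eef_pos'],s['tool_rot'],s['qpos'])
p=shot('wrist');cv2.imwrite('pics/w12.png',p['image'])
meas(p,'tray_blue')
E
```

```text
[488.45507399 145.00066247 151.61045047] [-3.09937394  0.00549492  1.27643543] [-0.10043522  0.57834946 -0.33951115  1.94464987  0.25157262  0.69756716
 -0.88322851]
tray_blue 0.71 [182, 88, 273, 177] plane [464.1, 205.7, 80.3, 81.6, 82.0] cloud [463.3, 205.3, 81.9, 82.8, 81.9] zmed 4.7
```

View pics/w12.png

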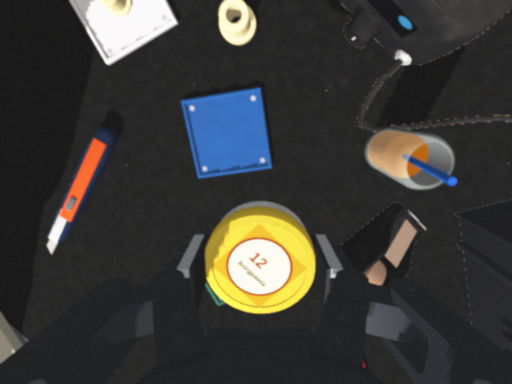

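Emit:
send_rows --pt "-1 0.025 -0.02 0.01 0" --pt "-1 0.026 -0.021 0.02 0" --pt "-1 0 0 0.03 0" --pt "-1 0 0 0.03 0" --pt "-1 0 0 0.02 0" --pt "-1 0 0 0 0"

```text
clock: 21.77
eef_pos: [468.5, 191.9, 40.0]
tool_rot: [-3.111, 0.011, 1.255]
force: [-0.5, 0.3, 0.2]
width: 54.7
```

Emit:
send_rows --pt "-1 0.0117 -0.0082 0.005 0" --pt "-1 0 0 0.01 0" --pt "-1 0 0 0.007 0" --pt "-1 0 0 0 0"

```text
clock: 22.1
eef_pos: [466.6, 199.5, 17.6]
tool_rot: [-3.113, 0.014, 1.246]
force: [-0.3, 0.4, -1.0]
width: 54.7
```

Emit:
send_rows --pt "-1 0.005 -0.004 0.002 0" --pt "-1 0.001 -0.001 0.003 0" --pt "-1 0 0 0 0"

```text
clock: 22.35
eef_pos: [465.4, 204.8, 13.4]
tool_rot: [-3.116, 0.014, 1.242]
force: [0.1, -0.8, -0.2]
width: 55.2
```

Emit:
send_rows --pt "-1 0 0 0.0035 0" --pt "-1 0 0 0 0"

```text
clock: 22.52
eef_pos: [465.9, 204.9, 10.4]
tool_rot: [-3.117, 0.013, 1.242]
force: [-0.8, -0.4, 0.5]
width: 54.7
```

Emit:
send_rows --pt "-1 0 0 0.001 0" --pt "0.9 0 0 0 0" --pt "0.9 0 0 0 0" --pt "0.9 0 0 0 0" --pt "0.9 0 0 0 0" --pt "0.9 0 0 0 0" --pt "0.9 0 0 -0.02 0" --pt "0.9 0 0 -0.03 0" --pt "0.9 0 0 -0.03 0" --pt "0.9 0 0 -0.03 0" --pt "0.9 0 0 -0.02 0" --pt "0.9 0 0 0 0"

```text
clock: 23.52
eef_pos: [468.4, 205.2, 143.7]
tool_rot: [-3.114, 0.017, 1.244]
force: [0.8, 0.6, 0.5]
width: 80.8
```

```bash
python3 - <<'E'
from h import *
s=read_state();print(s['eef_pos'],s['tool_rot'],s['qpos'])
p=shot('wrist');cv2.imwrite('pics/w13.png',p['image'])
meas(p,'tray_blue');meas(p,'tin');meas(p,'bush');meas(p,'tray_white')
E
```

```text
[468.38206748 205.17435808 143.72105567] [-3.11381964  0.01678933  1.24357167] [-0.25559734  0.58640778 -0.30625478  1.95283999  0.25573622  0.67156603
 -1.0475737 ]
tray_blue 0.84 [216, 138, 303, 226] plane [464.5, 205.8, 80.5, 79.8, 81.7] cloud [464.5, 205.6, 80.0, 79.9, 81.8] zmed 4.9
tin 0.86 [230, 158, 289, 217] plane [465.1, 205.6, 59.3, 56.4, 71.5] cloud [465.4, 204.9, 56.0, 56.6, 44.0] zmed 28.2
bush 0.94 [253, 58, 286, 98] plane [504.6, 296.1, 29.7, 30.4, 71.0] cloud [505.1, 297.4, 24.5, 24.4, 26.4] zmed 31.3
bush 0.62 [135, 45, 163, 76] plane [410.9, 342.9, 21.7, 27.8, 66.6] cloud [407.2, 346.6, 17.7, 17.6, 59.6] zmed 25.8
bush 0.42 [395, 174, 507, 260] plane [640.6, 116.5, 52.6, 143.0, 44.9] cloud [613.7, 145.2, 41.5, 43.2, 19.6] zmed 69.6
tray_white 0.91 [89, 0, 212, 120] plane [406.8, 348.1, 81.1, 82.0, 9.2] cloud [405.9, 348.7, 83.2, 82.8, 10.9] zmed 4.9
```

View pics/w13.png

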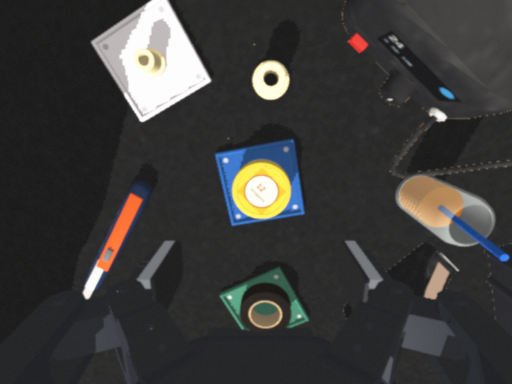

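Emit:
send_rows --pt "0.2 0.03 -0.027 0 0" --pt "0.2 0.03 -0.027 0 0" --pt "0.2 0.03 -0.027 0 0" --pt "0.2 0.025 -0.022 0 0" --pt "0.2 0 0 0.02 0" --pt "0.2 0 0 0.03 0" --pt "0.2 0 0 0.02 0" --pt "0.2 0 0 0 0"

```text
clock: 24.43
eef_pos: [395.5, 347.2, 56.7]
tool_rot: [-3.098, 0.035, 1.24]
force: [-0.2, -1.1, -0.4]
width: 51.5
```

```bash
python3 - <<'E'
from h import *
s=read_state();print(s['eef_pos'],s['tool_rot'],s['qpos'])
p=shot('wrist');cv2.imwrite('pics/w14.png',p['image'])
meas(p,'bush');meas(p,'tray_white')
E
```

```text
[395.52993379 347.23749371  56.68229479] [-3.09848538  0.03536153  1.24012354] [-0.60241497  0.74811636 -0.24066446  1.94475855  0.27828687  0.53155411
 -1.36103999]
bush 0.77 [265, 191, 298, 233] plane [407.8, 351.3, 26.5, 21.2, 71.8] cloud [407.0, 346.9, 17.7, 17.4, 71.1] zmed 25.6
bush 0.76 [401, 203, 467, 259] plane [501.9, 303.6, 29.8, 48.6, 39.2] cloud [504.6, 297.9, 24.4, 25.5, 27.8] zmed 30.1
tray_white 0.67 [203, 131, 350, 271] plane [406.2, 348.5, 80.1, 80.9, 9.2] cloud [405.5, 346.8, 82.2, 83.6, 9.1] zmed 4.6
```

View pics/w14.png

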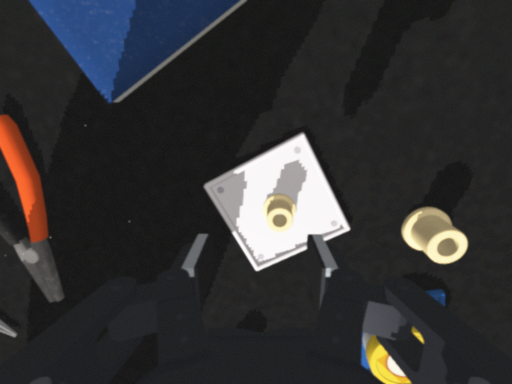

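Emit:
send_rows --pt "0.2 0.0035 0.0115 0 0" --pt "0.2 0.0005 0.001 0.015 0" --pt "0.2 0.0005 0.001 0.015 0" --pt "0.2 0 0 0 0"

```text
clock: 24.92
eef_pos: [419.3, 349.1, 34.3]
tool_rot: [-3.109, 0.02, 1.234]
force: [-0.6, -0.1, -0.2]
width: 50.9
```

Emit:
send_rows --pt "0.2 -0.0015 -0.011 0 0" --pt "0.2 0 0 0.006 0" --pt "0.2 0 0 0 0" --pt "0.2 0 0 0 0"

```text
clock: 25.25
eef_pos: [411.3, 352.1, 32.1]
tool_rot: [-3.113, 0.015, 1.231]
force: [-0.1, 0.0, 0.1]
width: 51.4
```

Emit:
send_rows --pt "0.2 -0.006 -0.002 0.005 0" --pt "0.2 0 0 0.006 0" --pt "0.2 0 0 0 0" --pt "0.2 0 0 0 0"

```text
clock: 25.58
eef_pos: [407.0, 346.9, 21.6]
tool_rot: [-3.114, 0.014, 1.231]
force: [0.5, -0.7, 0.4]
width: 51.4
```

```bash
python3 - <<'E'
from h import *
s=read_state();print(s['eef_pos'],s['tool_rot'],s['qd'])
p=shot('wrist');cv2.imwrite('pics/w15.png',p['image'])
meas(p,'bush')
print(read_state()['eef_pos'])
E
```

```text
[407.04286294 346.85995005  21.58434545] [-3.1139667   0.01362651  1.23086964] [-0.00111321  0.01078434  0.00273194  0.00410094  0.00349645 -0.0102235
 -0.00298518]
bush 0.95 [407, 227, 484, 298] plane [500.9, 303.7, 28.8, 52.5, 27.2] cloud [504.6, 298.2, 25.3, 25.1, 72.7] zmed 29.9
bush 0.59 [244, 216, 284, 264] plane [409.2, 351.7, 28.5, 20.3, 71.5] cloud [407.0, 346.8, 17.9, 17.5, 71.9] zmed 25.5
[407.18062683 347.10558269  21.66101856]
```

View pics/w15.png

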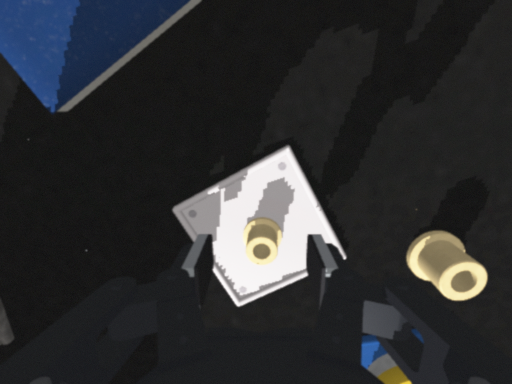

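Emit:
send_rows --pt "0.2 0 0 0.005 0" --pt "0.2 0 0 0.005 0" --pt "0.2 0 0 0 0"

```text
clock: 25.93
eef_pos: [407.3, 347.5, 11.0]
tool_rot: [-3.114, 0.012, 1.231]
force: [-0.8, 0.4, -0.2]
width: 51.0
```

Emit:
send_rows --pt "-1 0 0 0 0" --pt "-1 0 0 0 0" --pt "-1 0 0 0 0" --pt "-1 0 0 0 0" --pt "-1 0 0 0 0" --pt "-1 0 0 0 0"

```text
clock: 26.43
eef_pos: [407.3, 347.6, 11.0]
tool_rot: [-3.114, 0.012, 1.231]
force: [0.3, 0.1, -0.4]
width: 21.1
```

Emit:
send_rows --pt "-1 0 0 0 0" --pt "-1 0 0 -0.02 0" --pt "-1 0 0 -0.03 0" --pt "-1 0 0 -0.035 0" --pt "-1 0 0 -0.035 0" --pt "-1 0 0 0 0"

```text
clock: 26.93
eef_pos: [409.2, 346.9, 132.8]
tool_rot: [-3.111, 0.019, 1.232]
force: [0.5, 1.3, -0.8]
width: 21.6
```

```bash
python3 - <<'E'
from h import *
s=read_state();print(s['eef_pos'],s['tool_rot'],s['width'])
p=shot('wrist');cv2.imwrite('pics/w16.png',p['image'])
meas(p,'tray_white')
E
```

```text
[409.1914805  346.89620406 132.7867547 ] [-3.11055326  0.01886559  1.23206459] 21.638231861405938
tray_white 0.73 [207, 128, 315, 228] plane [406.6, 348.7, 80.9, 81.1, 9.3] cloud [406.1, 347.4, 82.6, 82.9, 8.6] zmed 4.6
```

View pics/w16.png

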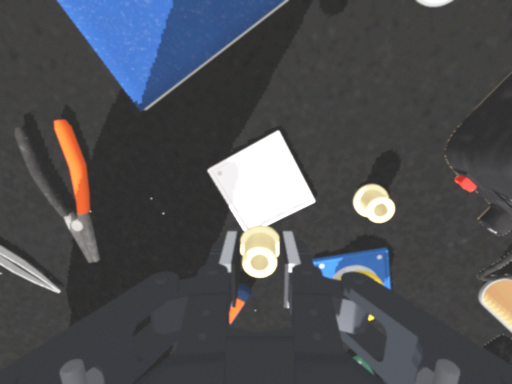

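Emit:
send_rows --pt "-1 -0.03 0.0205 -0.005 0" --pt "-1 -0.03 0.0205 -0.005 0" --pt "-1 -0.03 0.0205 0 0" --pt "-1 -0.03 0.0205 0 0" --pt "-1 -0.03 0.0205 0 0" --pt "-1 -0.03 0.0205 0 0" --pt "-1 -0.03 0.0205 0 0" --pt "-1 -0.03 0.0205 0 0" --pt "-1 -0.03 0.0205 0 0" --pt "-1 -0.03 0.0205 0 0"

```text
clock: 27.87
eef_pos: [495.2, -10.7, 124.0]
tool_rot: [-3.084, 0.03, 1.256]
force: [-0.1, -0.5, -0.3]
width: 21.4
```

Emit:
send_rows --pt "-1 -0.03 0.0205 0 0" --pt "-1 -0.03 0.0205 0 0" --pt "-1 -0.03 0.0205 0 0" --pt "-1 -0.03 0.0205 0 0" --pt "-1 -0.03 0.0205 0 0" --pt "-1 -0.03 0.0205 0 0" --pt "-1 -0.03 0.0205 0 0" --pt "-1 0 0 0 0"

```text
clock: 28.53
eef_pos: [557.3, -277.1, 105.0]
tool_rot: [-3.061, 0.037, 1.247]
force: [0.4, -2.2, 0.0]
width: 21.7
```

Emit:
send_rows --pt "-1 -0.025 0.028 0 0" --pt "-1 -0.025 0.028 0 0" --pt "-1 0 0 0.02 0" --pt "-1 0 0 0.03 0" --pt "-1 0 0 0 0" --pt "-1 0 0 0 0"

```text
clock: 29.03
eef_pos: [580.3, -341.4, 38.0]
tool_rot: [-3.042, 0.037, 1.243]
force: [-0.2, 0.8, -0.2]
width: 21.2
```

Emit:
send_rows --pt "-1 0.004 0.012 0.006 0" --pt "-1 0 0 0.01 0" --pt "-1 0 0 0.005 0" --pt "-1 0 0 0 0" --pt "-1 0 0 0 0"

```text
clock: 29.45
eef_pos: [588.7, -337.9, 14.8]
tool_rot: [-3.037, 0.036, 1.246]
force: [-0.6, 0.1, -0.4]
width: 21.6
```

Emit:
send_rows --pt "-1 0 0 0.003 0" --pt "-1 0 0 0 0" --pt "-0.1 0 0 0 0" --pt "-0.1 0 0 0 0" --pt "-0.1 0 0 0 0" --pt "-0.1 0 0 0 0" --pt "-0.1 0 0 0 0"

```text
clock: 30.03
eef_pos: [589.0, -338.6, 15.1]
tool_rot: [-3.041, 0.037, 1.246]
force: [0.1, 1.0, 0.6]
width: 38.5
```

Emit:
send_rows --pt "0 0 0 -0.02 0" --pt "0 0 0 -0.03 0" --pt "0 0 0 -0.035 0" --pt "0 0 0 -0.035 0" --pt "0 0 0 0 0"

```text
clock: 30.45
eef_pos: [600.3, -337.6, 136.0]
tool_rot: [-3.033, 0.036, 1.246]
force: [1.5, -0.2, 1.0]
width: 42.2
```

```bash
python3 - <<'E'
from h import *
s=read_state();print(s['eef_pos'],s['tool_rot'],s['qpos'])
p=shot('wrist');cv2.imwrite('pics/w17.png',p['image'])
meas(p,'bush');meas(p,'mat')
p=shot('top');meas(p,'bush');meas(p,'tape')
E
```

```text
[ 600.25815483 -337.5783247   136.01339223] [-3.03336005  0.03603667  1.2464358 ] [ 0.61766216  0.85653135 -0.33381417  1.36142625  0.33151521  1.08543247
 -0.12078417]
bush 0.96 [251, 177, 274, 203] plane [590.4, -334.7, 24.9, 21.0, 72.1] cloud [587.4, -337.6, 17.4, 16.9, 76.2] zmed 25.7
mat 0.77 [205, 115, 343, 248] plane [595.2, -343.6, 112.4, 112.0, 4.6] cloud [594.7, -343.9, 113.1, 112.8, 4.4] zmed 4.3
bush 0.41 [155, 192, 165, 205] plane [503.7, 292.0, 29.0, 28.1, 1.2] cloud [505.4, 294.5, 23.5, 22.1, 3.6] zmed 30.0
```

View pics/w17.png

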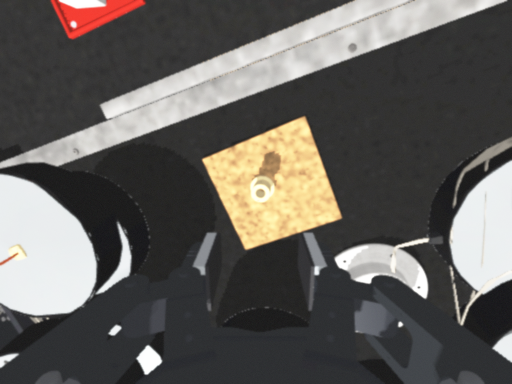

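Emit:
send_rows --pt "0.9 0.018 -0.0165 0 0" --pt "0.9 0.018 -0.0165 0 0" --pt "0.9 0.018 -0.0165 0 0" --pt "0.9 0.018 -0.0165 0 0" --pt "0.9 0.018 -0.0165 0 0" --pt "0.9 0.018 -0.0165 0 0" --pt "0.9 0.018 -0.0165 0 0" --pt "0.9 0.018 -0.0165 0 0" --pt "0.9 0.018 -0.0165 0 0" --pt "0.9 0 0 0 0"

```text
clock: 31.58
eef_pos: [492.7, -127.1, 127.0]
tool_rot: [-2.994, 0.037, 1.242]
force: [0.0, 0.8, 1.1]
width: 81.2
```

Emit:
send_rows --pt "0.9 0 0 0 0" --pt "0.9 0 0 0 0" --pt "0.9 0 0 0 0" --pt "0.9 0 0 0 0"

```text
clock: 31.92
eef_pos: [491.3, -127.4, 124.8]
tool_rot: [-2.99, 0.037, 1.243]
force: [-0.9, -0.0, 0.2]
width: 81.2
```

Emit:
send_rows --pt "0.9 0 0.02 0 0" --pt "0.9 0 0.02 0 0" --pt "0.9 0 0.02 0 0" --pt "0.9 0 0 0 0"

```text
clock: 32.25
eef_pos: [548.6, -151.9, 114.3]
tool_rot: [-2.989, 0.04, 1.238]
force: [0.2, -0.7, 0.6]
width: 81.1
```

Emit:
send_rows --pt "0.9 0 -0.02 0 0" --pt "0.9 0 -0.02 0 0" --pt "0.9 0 -0.02 0 0" --pt "0.9 0 0 0 0"

```text
clock: 32.58
eef_pos: [491.4, -135.3, 121.0]
tool_rot: [-2.988, 0.04, 1.23]
force: [-1.0, 1.1, 0.0]
width: 81.2
```

Emit:
send_rows --pt "0.9 0 0 -0.03 0" --pt "0.9 0 0 -0.03 0" --pt "0.9 0 0 -0.03 0" --pt "0.9 0 0 0 0"

```text
clock: 32.92
eef_pos: [503.3, -139.1, 211.3]
tool_rot: [-2.982, 0.042, 1.226]
force: [0.6, -0.2, 0.0]
width: 81.0
```

Emit:
send_rows --pt "0.9 0 0 0.03 0" --pt "0.9 0 0 0.03 0" --pt "0.9 0 0 0.03 0" --pt "0.9 0 0 0 0"

```text
clock: 33.25
eef_pos: [494.1, -141.9, 123.5]
tool_rot: [-2.997, 0.041, 1.22]
force: [-1.3, -0.2, -0.5]
width: 81.4
```

Emit:
send_rows --pt "0.9 0 0 0 -0.12" --pt "0.9 0 0 0 -0.12" --pt "0.9 0 0 0 -0.12" --pt "0.9 0 0 0 0"

```text
clock: 33.58
eef_pos: [494.5, -143.9, 124.1]
tool_rot: [-2.989, -0.014, 1.589]
force: [-0.7, 0.3, 0.1]
width: 81.0
```

Emit:
send_rows --pt "0.9 0 0 -0.041 0" --pt "0.9 0 0 -0.041 0" --pt "0.9 0 0 -0.041 0" --pt "0.9 0 0 0 0"

```text
clock: 33.92
eef_pos: [513.7, -146.3, 251.2]
tool_rot: [-2.985, -0.015, 1.573]
force: [1.8, -0.7, 1.0]
width: 81.2
```

Emit:
send_rows --pt "0.9 0 0 0.041 0" --pt "0.9 0 0 0.041 0" --pt "0.9 0 0 0.041 0" --pt "0.9 0 0 0 0"

```text
clock: 34.25
eef_pos: [504.5, -147.4, 136.6]
tool_rot: [-3.009, -0.007, 1.556]
force: [-1.2, -0.3, 0.6]
width: 81.1
```

Emit:
send_rows --pt "0.9 0.04 0 0 0" --pt "0.9 0.04 0 0 0" --pt "0.9 0.04 0 0 0" --pt "0.9 0 0 0 0"

```text
clock: 34.58
eef_pos: [510.6, -27.8, 141.9]
tool_rot: [-3.012, -0.004, 1.534]
force: [0.8, 1.0, 0.7]
width: 81.2
```

Emit:
send_rows --pt "0.9 0 0 -0.041 0" --pt "0.9 0 0 -0.041 0" --pt "0.9 0 0 -0.041 0" --pt "0.9 0 0 0.041 0" --pt "0.9 0 0 0.041 0" --pt "0.9 0 0 0.041 0" --pt "0.9 0 0 -0.041 0" --pt "0.9 0 0 -0.041 0" --pt "0.9 0 0 -0.041 0" --pt "0.9 0 0 0.041 0" --pt "0.9 0 0 0.041 0" --pt "0.9 0 0 0.041 0"

```text
clock: 35.58
eef_pos: [531.5, -20.2, 162.6]
tool_rot: [-3.042, -0.015, 1.516]
force: [0.4, -1.0, -0.5]
width: 81.7
```

Emit:
send_rows --pt "0.9 0 0 -0.041 0" --pt "0.9 0 0 0.041 0" --pt "0.9 0 0 -0.041 0" --pt "0.9 0 0 0.041 0" --pt "0.9 0 0 -0.041 0" --pt "0.9 0 0 0.041 0" --pt "0.9 0 0 -0.041 0" --pt "0.9 0 0 0.041 0" --pt "0.9 0 0 -0.041 0" --pt "0.9 0 0 0.041 0" --pt "0.9 0 0 0 0" --pt "0.9 0 0 0 0"

```text
clock: 36.58
eef_pos: [526.7, -16.5, 165.9]
tool_rot: [-2.902, -0.048, 1.488]
force: [1.2, 0.2, -0.2]
width: 81.5
```

Emit:
send_rows --pt "0.9 0 -0.041 0 0" --pt "0.9 0 0.041 0 0" --pt "0.9 0 -0.041 0 0" --pt "0.9 0 0.041 0 0" --pt "0.9 0 0 0 0"

```text
clock: 37.0
eef_pos: [506.5, -17.0, 156.6]
tool_rot: [-2.823, -0.037, 1.505]
force: [2.5, -0.5, -0.4]
width: 81.0
```

Emit:
send_rows --pt "0.9 0 0 0.041 0" --pt "0.9 0 0 -0.041 0" --pt "0.9 0 0 0.041 0" --pt "0.9 0 0 -0.041 0" --pt "0.9 0 0 0 0"

```text
clock: 37.42
eef_pos: [498.6, -14.6, 149.3]
tool_rot: [-2.786, -0.043, 1.504]
force: [3.4, 0.6, 0.6]
width: 81.5
```

Emit:
send_rows --pt "0.9 0 0 -0.01 0" --pt "0.9 0 0 -0.02 0" --pt "0.9 0 0 -0.03 0" --pt "0.9 0 0 -0.03 0" --pt "0.9 0 0 -0.03 0" --pt "0.9 0 0 -0.02 0" --pt "0.9 0 0 -0.01 0" --pt "0.9 0 0 0 0" --pt "0.9 0 0 0 0"

```text
clock: 38.17
eef_pos: [557.4, -23.8, 324.2]
tool_rot: [-2.819, -0.044, 1.498]
force: [-1.1, 1.0, -0.4]
width: 81.1
```

Emit:
send_rows --pt "0.9 0 0 0.041 0" --pt "0.9 0 0 0.041 0" --pt "0.9 0 0 0.041 0" --pt "0.9 0 0 0 0"

```text
clock: 38.5
eef_pos: [520.2, -15.1, 210.9]
tool_rot: [-2.834, -0.044, 1.497]
force: [-2.1, -1.4, 0.5]
width: 81.3
```

```bash
python3 - <<'E'
from h import *
s=read_state();print(s['eef_pos'],s['tool_rot'],s['qpos'],s['qd'])
E
```

```text
[520.17313577 -15.11174607 210.85473434] [-2.83425545 -0.04371634  1.49727001] [ 0.31476331  0.67572045 -0.50240555  1.61858801  0.21520234  1.22047697
 -0.3084639 ] [ 0.01041881 -0.07635683 -0.01906563 -0.13343206 -0.01239474  0.07904097
  0.01227637]
```

Emit:
send_rows --pt "0.9 0 0 0.01 0" --pt "0.9 0 0 0.02 0" --pt "0.9 0 0 0.03 0" --pt "0.9 0 0 0.02 0" --pt "0.9 0 0 0.01 0" --pt "0.9 0 0 0 0"

```text
clock: 39.0
eef_pos: [498.0, -9.7, 131.2]
tool_rot: [-2.844, -0.043, 1.495]
force: [-0.5, -0.1, -0.0]
width: 80.8
```

Emit:
send_rows --pt "0.9 0 0 -0.01 0" --pt "0.9 0 0 -0.02 0" --pt "0.9 0 0 -0.03 0" --pt "0.9 0 0 -0.02 0" --pt "0.9 0 0 -0.01 0" --pt "0.9 0 0 0 0"

```text
clock: 39.5
eef_pos: [531.3, -15.4, 231.1]
tool_rot: [-2.854, -0.044, 1.494]
force: [0.6, -0.2, 0.2]
width: 81.4
```

Emit:
send_rows --pt "0.9 0 0 0 0" --pt "0.9 0 0 0 0" --pt "0.9 0 0 0 0" --pt "0.9 0 0 0 0" --pt "0.9 0 0 0 0" --pt "0.9 0 0 0 0"

```text
clock: 40.0
eef_pos: [531.5, -15.4, 232.7]
tool_rot: [-2.855, -0.044, 1.495]
force: [-0.5, -0.7, 0.1]
width: 80.9
```

Emit:
send_rows --pt "0.9 0 0 0.02 0" --pt "0.9 0 0 0.03 0" --pt "0.9 0 0 0.03 0" --pt "0.9 0 0 0.03 0" --pt "0.9 0 0 0.02 0" --pt "0.9 0 0 0 0"

```text
clock: 40.5
eef_pos: [494.5, -6.7, 102.8]
tool_rot: [-2.857, -0.045, 1.494]
force: [-0.6, 0.4, -0.3]
width: 81.2
```

Emit:
send_rows --pt "0.9 0 -0.01 0 0" --pt "0.9 0 -0.02 0 0" --pt "0.9 0 -0.02 0 0" --pt "0.9 0 -0.02 0 0" --pt "0.9 0 -0.01 0 0" --pt "0.9 0 0 0 0"

```text
clock: 41.0
eef_pos: [416.9, -1.2, 126.9]
tool_rot: [-2.855, -0.046, 1.494]
force: [-0.4, 0.1, -0.7]
width: 81.1
```

Emit:
send_rows --pt "0.9 0 0 -0.03 0" --pt "0.9 0 0 -0.041 0" --pt "0.9 0 0 -0.041 0" --pt "0.9 0 0 -0.03 0" --pt "0.9 0 0 -0.02 0" --pt "0.9 0 0 0 0"

```text
clock: 41.5
eef_pos: [469.7, -12.4, 292.1]
tool_rot: [-2.862, -0.049, 1.494]
force: [1.3, 0.4, 0.2]
width: 81.1
```

Emit:
send_rows --pt "0.9 0 0.01 0 0" --pt "0.9 0 0.02 0 0" --pt "0.9 0 0.02 0 0" --pt "0.9 0 0.02 0 0" --pt "0.9 0 0.01 0 0" --pt "0.9 0 0 0 0"

```text
clock: 42.0
eef_pos: [555.2, -18.4, 271.0]
tool_rot: [-2.872, -0.049, 1.492]
force: [0.1, 0.3, -0.7]
width: 80.8
```

Emit:
send_rows --pt "0.9 0.041 0 0 0" --pt "0.9 -0.041 0 0 0" --pt "0.9 0.041 0 0 0" --pt "0.9 -0.041 0 0 0" --pt "0.9 0 0 0 0"

```text
clock: 42.42
eef_pos: [555.7, -10.9, 269.5]
tool_rot: [-2.87, -0.049, 1.503]
force: [1.2, -3.0, -0.2]
width: 81.1
```

Emit:
send_rows --pt "0.9 0 0 0 0.12" --pt "0.9 0 0 0 -0.12" --pt "0.9 0 0 0 0.12" --pt "0.9 0 0 0 -0.12" --pt "0.9 0 0 0 0"

```text
clock: 42.83
eef_pos: [553.5, -10.3, 268.7]
tool_rot: [-2.867, -0.05, 1.503]
force: [-0.4, -0.6, 0.2]
width: 81.2
```

Emit:
send_rows --pt "0.9 0 0 0.041 0" --pt "0.9 0 0 0 0" --pt "0.9 0 0 0.041 0" --pt "0.9 0 0 0 0" --pt "0.9 0 0 0.041 0" --pt "0.9 0 0 0 0"

```text
clock: 43.33
eef_pos: [527.6, -3.0, 164.1]
tool_rot: [-2.873, -0.047, 1.49]
force: [-2.2, -0.2, -1.0]
width: 80.8
```

Emit:
send_rows --pt "0.9 0 0 -0.041 0" --pt "0.9 0 0 0 0" --pt "0.9 0 0 -0.041 0" --pt "0.9 0 0 0 0" --pt "0.9 0 0 -0.041 0" --pt "0.9 0 0 0 0"

```text
clock: 43.83
eef_pos: [567.3, -10.1, 289.1]
tool_rot: [-2.901, -0.052, 1.482]
force: [2.0, 0.7, 1.0]
width: 81.2
```

Emit:
send_rows --pt "0.9 0 -0.005 0.041 0" --pt "0.9 0 0 0 0" --pt "0.9 0 -0.005 0.041 0" --pt "0.9 0 0 0 0" --pt "0.9 0 -0.005 0.041 0" --pt "0.9 0 0 0 0" --pt "0.9 0 0 -0.041 0" --pt "0.9 0 0 0 0" --pt "0.9 0 0 -0.041 0" --pt "0.9 0 0 0 0" --pt "0.9 0 0 -0.041 0" --pt "0.9 0 0 0 0"

```text
clock: 44.83
eef_pos: [574.2, -7.9, 326.9]
tool_rot: [-2.96, -0.058, 1.473]
force: [1.0, -0.8, 1.4]
width: 81.1
```

Emit:
send_rows --pt "0.9 0 -0.005 0.041 0" --pt "0.9 0 0 0 0" --pt "0.9 0 -0.005 0.041 0" --pt "0.9 0 0 0 0" --pt "0.9 0 -0.005 0.041 0" --pt "0.9 0 0 0 0" --pt "0.9 0 0 -0.041 0" --pt "0.9 0 0 0 0" --pt "0.9 0 0 -0.041 0" --pt "0.9 0 0 0 0" --pt "0.9 0 0 -0.041 0" --pt "0.9 0 0 0 0"

```text
clock: 45.83
eef_pos: [583.7, -6.2, 367.4]
tool_rot: [-3.022, -0.068, 1.468]
force: [1.1, 0.8, 1.2]
width: 81.2
```

Emit:
send_rows --pt "0.9 0 -0.005 0.041 0" --pt "0.9 0 -0.005 0.041 0" --pt "0.9 0 -0.005 0.041 0" --pt "0.9 0 0 0.03 0" --pt "0.9 0 0 0 0" --pt "0.9 0 0 0 0" --pt "0.9 0 0 -0.041 0" --pt "0.9 0 0 0 0" --pt "0.9 0 0 -0.041 0" --pt "0.9 0 0 0 0" --pt "0.9 0 0 -0.041 0" --pt "0.9 0 0 0 0"

```text
clock: 46.83
eef_pos: [599.2, -0.6, 374.6]
tool_rot: [-3.123, -0.085, 1.46]
force: [0.9, 0.8, 1.0]
width: 80.9
```

Emit:
send_rows --pt "0.9 0.001 -0.01 0.015 0" --pt "0.9 0.002 -0.02 0.025 0" --pt "0.9 0.002 -0.02 0.025 0" --pt "0.9 0.003 -0.022 0.027 0" --pt "0.9 0.003 -0.022 0.027 0" --pt "0.9 0.003 -0.022 0.027 0" --pt "0.9 0.002 -0.022 0.027 0" --pt "0.9 0.002 -0.02 0.025 0" --pt "0.9 0.002 -0.015 0.02 0" --pt "0.9 0 -0.01 0.01 0" --pt "0.9 0 0 0 0"

```text
clock: 47.75
eef_pos: [465.8, 66.7, 185.9]
tool_rot: [3.056, -0.1, 1.458]
force: [0.1, 0.5, 0.3]
width: 80.8
```

```bash
python3 - <<'E'
from h import *
s=read_state();print(s['eef_pos'],s['tool_rot'],s['qpos'])
p=shot('wrist');cv2.imwrite('pics/w18.png',p['image'])
meas(p,'tape');meas(p,'tray_green')
E
```

```text
[465.83569171  66.74072446 185.91995781] [ 3.05600861 -0.10049271  1.45777112] [ 0.21618619  0.43910547 -0.49528195  2.1371164   0.28298877  0.51375811
 -0.58422159]
tape 0.7 [184, 174, 236, 227] plane [422.4, 63.9, 60.6, 57.7, 54.8] cloud [422.0, 63.3, 58.3, 57.8, 52.6] zmed 22.7
tray_green 0.77 [167, 164, 251, 245] plane [419.2, 59.2, 81.4, 80.8, 9.1] cloud [418.8, 58.1, 82.3, 82.4, 8.9] zmed 4.8
```

View pics/w18.png

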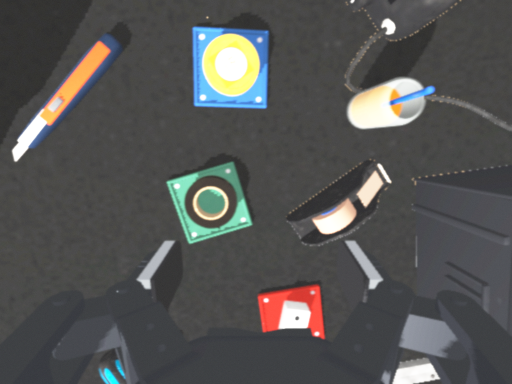

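Emit:
send_rows --pt "0.9 0.015 -0.004 0 0" --pt "0.9 0.03 -0.008 0 0" --pt "0.9 0.03 -0.008 0 0" --pt "0.9 0.03 -0.008 0 0" --pt "0.9 0.03 -0.008 0 0" --pt "0.9 0.03 -0.008 0 0" --pt "0.9 0.03 -0.008 0 0" --pt "0.9 0.03 -0.008 0 0" --pt "0.9 0.02 -0.005 0 0" --pt "0.9 0.01 -0.002 0 0" --pt "0.9 0 0 0 0"

```text
clock: 48.82
eef_pos: [461.9, 345.0, 232.3]
tool_rot: [3.01, -0.13, 1.437]
force: [0.5, 1.6, -0.2]
width: 81.3
```

Emit:
send_rows --pt "0.9 0 0 -0.041 0" --pt "0.9 0 0 0.041 0" --pt "0.9 0 0 -0.041 0" --pt "0.9 0 0 0.041 0" --pt "0.9 0 0 0 0"

```text
clock: 49.23
eef_pos: [464.9, 338.0, 228.2]
tool_rot: [3.035, -0.113, 1.423]
force: [-0.3, -2.5, -1.2]
width: 81.3
```

Emit:
send_rows --pt "0.9 0 0 -0.041 0" --pt "0.9 0 0 0.041 0" --pt "0.9 0 0 -0.041 0" --pt "0.9 0 0 0.041 0" --pt "0.9 0 0 -0.041 0" --pt "0.9 0 0 0.041 0" --pt "0.9 0 0 -0.041 0" --pt "0.9 0 0 0.041 0" --pt "0.9 0 0 -0.041 0" --pt "0.9 0 0 0.041 0" --pt "0.9 0 0 0 0"

```text
clock: 50.15
eef_pos: [465.9, 318.3, 228.0]
tool_rot: [-3.129, -0.037, 1.383]
force: [-0.5, -1.7, -0.9]
width: 81.2
```

Emit:
send_rows --pt "0.9 -0.015 0 0 0" --pt "0.9 -0.028 0 0.01 0" --pt "0.9 -0.028 0.001 0.01 0" --pt "0.9 -0.028 0.001 0.01 0" --pt "0.9 -0.028 0.001 0.01 0" --pt "0.9 -0.028 0.001 0.01 0" --pt "0.9 -0.028 0.001 0.01 0" --pt "0.9 -0.028 0 0.01 0" --pt "0.9 -0.025 0 0.01 0" --pt "0.9 -0.02 0 0.01 0" --pt "0.9 -0.01 0 0.01 0" --pt "0.9 0 0 0 0"

```text
clock: 51.15
eef_pos: [436.7, 39.4, 147.6]
tool_rot: [3.089, -0.051, 1.369]
force: [-0.2, -0.0, 0.2]
width: 81.2
```

```bash
python3 - <<'E'
from h import *
s=read_state();print(s['eef_pos'],s['tool_rot'],s['qpos'])
p=shot('wrist');cv2.imwrite('pics/w19.png',p['image'])
meas(p,'tape');meas(p,'tray_green');meas(p,'block')
E
```

```text
[436.72716016  39.43873322 147.63613825] [ 3.08871592 -0.051071    1.36887287] [ 0.14932712  0.4738921  -0.38354408  2.21971136  0.35132873  0.4321777
 -0.70906217]
tape 0.92 [204, 144, 265, 206] plane [422.0, 63.6, 59.5, 58.9, 77.4] cloud [421.9, 62.9, 58.9, 58.8, 75.9] zmed 22.7
tray_green 0.6 [183, 132, 282, 224] plane [419.0, 58.6, 81.3, 80.3, 8.7] cloud [418.6, 57.9, 82.6, 81.6, 8.8] zmed 4.8
block 0.83 [316, 281, 353, 330] plane [498.5, -105.6, 59.1, 35.6, 72.1] cloud [493.6, -56.6, 35.8, 158.8, 3.2] zmed 23.9
```

View pics/w19.png

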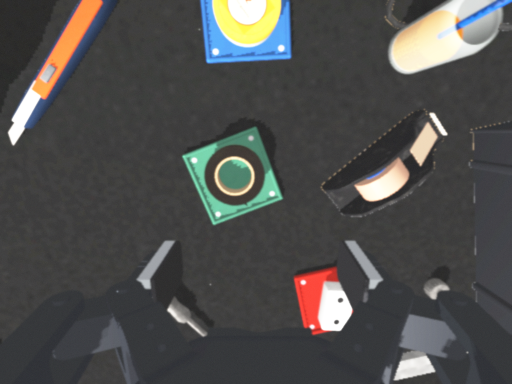

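Emit:
send_rows --pt "0.9 0.006 -0.01 0 0" --pt "0.9 0.006 -0.01 0.01 0" --pt "0.9 0.001 -0.005 0.02 0" --pt "0.9 0 0 0.03 0" --pt "0.9 0 0 0.025 0" --pt "0.9 0 0 0.015 0" --pt "0.9 0 0 0 0" --pt "0.9 0 0 0 0"

```text
clock: 52.02
eef_pos: [421.6, 76.0, 66.4]
tool_rot: [3.082, -0.053, 1.392]
force: [-0.4, 0.4, 1.0]
width: 81.4
```

```bash
python3 - <<'E'
from h import *
s=read_state();print(s['eef_pos'],s['tool_rot'])
p=shot('wrist');cv2.imwrite('pics/w20.png',p['image'])
meas(p,'tape')
E
```

```text
[421.57689317  75.95704922  66.42423066] [ 3.08198128 -0.0534789   1.39160721]
tape 0.87 [221, 194, 302, 275] plane [421.4, 64.2, 60.3, 62.4, 30.3] cloud [421.5, 62.7, 59.8, 58.8, 78.4] zmed 22.6
```

Emit:
send_rows --pt "0.95 -0.008 -0.001 0 0" --pt "0.95 -0.007 0 0.01 0" --pt "0.95 0 0 0.015 0" --pt "0.95 0 0 0.01 0" --pt "0.95 0 0 0 0" --pt "0.95 0 0 0 0"

```text
clock: 52.62
eef_pos: [425.3, 62.9, 36.7]
tool_rot: [3.068, -0.054, 1.389]
force: [-0.0, 0.0, 0.0]
width: 83.3
```

Emit:
send_rows --pt "0.95 0 0 -0.03 0" --pt "0.95 0 0 -0.03 0" --pt "0.95 0 0 0 0" --pt "0.95 0 0 -0.041 0" --pt "0.95 0 0 0.041 0" --pt "0.95 0 0 -0.041 0" --pt "0.95 0 0 0.041 0" --pt "0.95 0 0 0 0" --pt "0.95 0 0 0 0"

```text
clock: 53.37
eef_pos: [417.5, 57.1, 82.1]
tool_rot: [3.102, -0.068, 1.351]
force: [-0.7, -0.4, 0.7]
width: 83.3
```

Emit:
send_rows --pt "0.95 0.001 0 0.015 0" --pt "0.95 0 0 0.02 0" --pt "0.95 0 0 0.015 0" --pt "0.95 0 0 0.01 0" --pt "0.95 0 0 0 0" --pt "0.95 0 0 0 0"

```text
clock: 53.87
eef_pos: [424.6, 62.9, 25.6]
tool_rot: [3.091, -0.069, 1.354]
force: [1.0, 0.1, 0.2]
width: 83.4
```

Emit:
send_rows --pt "0.95 -0.002 -0.0037 0.004 0" --pt "0.95 0 0 0.008 0" --pt "0.95 0 0 0.004 0" --pt "0.95 0 0 0 0"

```text
clock: 54.2
eef_pos: [424.6, 63.7, 14.4]
tool_rot: [3.081, -0.07, 1.357]
force: [0.4, 0.4, -0.1]
width: 83.5
```

```bash
python3 - <<'E'
from h import *
p=shot('wrist');cv2.imwrite('pics/w21.png',p['image'])
meas(p,'tape')
s=read_state();print(s['eef_pos'],s['tool_rot'])
E
```

```text
tape 0.65 [204, 196, 312, 304] plane [422.3, 63.7, 62.5, 59.6, 53.2] cloud [421.7, 62.6, 59.6, 59.2, 54.4] zmed 22.6
[424.7870414   63.74573304  14.66577052] [ 3.08038857 -0.07049524  1.35674427]
```

View pics/w21.png

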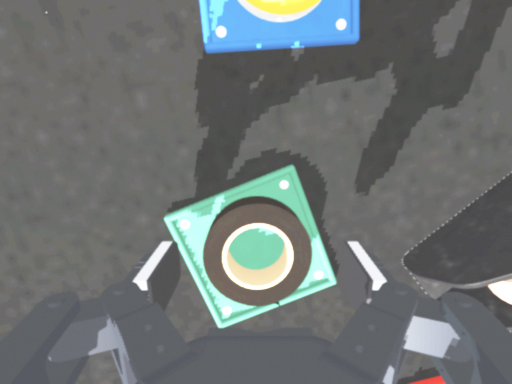

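Emit:
send_rows --pt "0.95 -0.001 -0.003 0.004 0" --pt "0.95 0 -0.001 0.005 0" --pt "0.95 0 0 0 0"

```text
clock: 54.55
eef_pos: [423.1, 64.0, 8.0]
tool_rot: [3.075, -0.071, 1.357]
force: [1.1, -0.3, 0.4]
width: 83.3
```

Emit:
send_rows --pt "0.95 0 -0.001 0.002 0" --pt "-1 0 0 0 0" --pt "-1 0 0 0 0" --pt "-1 0 0 0 0" --pt "-1 0 0 0 0" --pt "-1 0 0 0 0" --pt "-1 0 0 0 0" --pt "-1 0 0 0 0"

```text
clock: 55.22
eef_pos: [423.3, 64.2, 8.8]
tool_rot: [3.071, -0.071, 1.357]
force: [-0.2, -0.3, -0.9]
width: 56.4
```

Emit:
send_rows --pt "-1 0 0 -0.01 0" --pt "-1 0 0 -0.02 0" --pt "-1 0 0 -0.03 0" --pt "-1 0 0 -0.03 0" --pt "-1 0 0 -0.02 0" --pt "-1 0 0 0 0" --pt "-1 0 0 0 0"

```text
clock: 55.8
eef_pos: [415.5, 58.4, 104.6]
tool_rot: [3.072, -0.068, 1.357]
force: [0.5, -1.3, -0.9]
width: 56.3
```

```bash
python3 - <<'E'
from h import *
p=shot('wrist');cv2.imwrite('pics/w22.png',p['image'])
s=read_state();print(s['eef_pos'],s['tool_rot'],s['width'])
meas(p,'tray_green')
E
```

```text
[415.4443926   58.29273887 104.35732097] [ 3.07183538 -0.06723122  1.35724434] 56.47892404659749
tray_green 0.61 [200, 150, 314, 256] plane [419.4, 59.0, 80.3, 81.1, 9.4] cloud [419.4, 57.7, 82.1, 82.9, 9.2] zmed 4.7
```

View pics/w22.png

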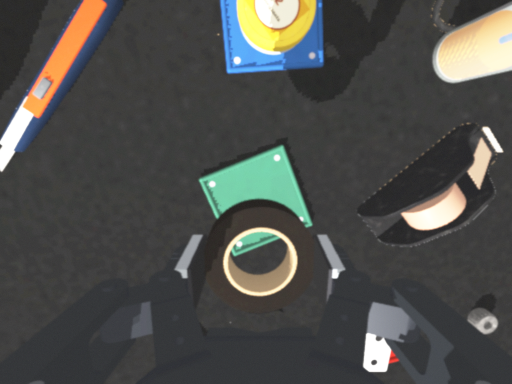

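Emit:
send_rows --pt "-1 0.012 -0.003 0 0" --pt "-1 0.024 -0.006 0 0" --pt "-1 0.026 -0.0065 0 0" --pt "-1 0.028 -0.007 0 0" --pt "-1 0.028 -0.007 0 0" --pt "-1 0.028 -0.007 0 0" --pt "-1 0.028 -0.007 0 0" --pt "-1 0.026 -0.0065 0 0" --pt "-1 0.024 -0.006 0 0" --pt "-1 0.02 -0.005 0 0" --pt "-1 0.012 -0.003 0 0" --pt "-1 0 0 0 0"

```text
clock: 56.9
eef_pos: [400.9, 330.2, 98.2]
tool_rot: [3.09, -0.049, 1.354]
force: [-0.4, 0.5, 0.2]
width: 56.5
```

```bash
python3 - <<'E'
from h import *
p=shot('wrist');cv2.imwrite('pics/w23.png',p['image'])
s=read_state();print(s['eef_pos'],s['tool_rot'],s['width'])
meas(p,'tray_white')
E
```

```text
[400.77589193 328.35521064  97.89576746] [ 3.090531   -0.04668332  1.35362438] 56.4019163292394
tray_white 0.94 [194, 122, 317, 209] plane [406.2, 348.6, 80.4, 80.2, 9.3] cloud [405.7, 348.5, 81.5, 80.0, 9.2] zmed 4.6
tray_white 0.61 [317, 307, 376, 344] plane [485.0, 161.8, 10.9, 10.0, 74.4] cloud [443.0, 241.6, 35.7, 141.2, 20.1] zmed 27.4
```

View pics/w23.png

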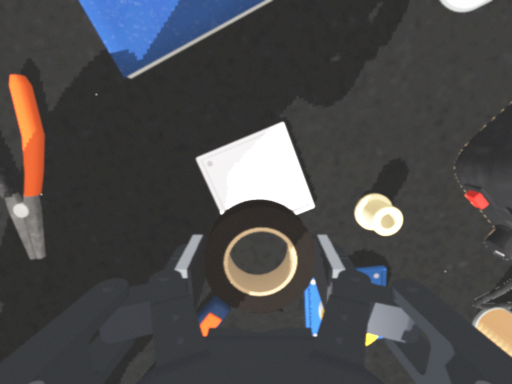

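Emit:
send_rows --pt "-1 0.009 -0.0015 0 0" --pt "-1 0.009 -0.0015 0.01 0" --pt "-1 0 0 0.02 0" --pt "-1 0 0 0.02 0" --pt "-1 0 0 0.015 0" --pt "-1 0 0 0 0" --pt "-1 0 0 0 0"

```text
clock: 57.58
eef_pos: [408.6, 341.8, 26.8]
tool_rot: [3.088, -0.038, 1.344]
force: [0.1, -0.4, 0.9]
width: 56.3
```

Emit:
send_rows --pt "-1 0.007 -0.004 0.003 0" --pt "-1 0 0 0.007 0" --pt "-1 0 0 0 0" --pt "-1 0 0 0 0"

```text
clock: 57.92
eef_pos: [407.6, 351.2, 17.4]
tool_rot: [3.088, -0.04, 1.343]
force: [0.4, -0.0, 0.2]
width: 56.3
```

Emit:
send_rows --pt "-1 -0.001 -0.001 0.005 0" --pt "-1 0 0 0.003 0" --pt "-1 0 0 0 0"

```text
clock: 58.17
eef_pos: [407.4, 351.0, 9.6]
tool_rot: [3.086, -0.041, 1.343]
force: [-0.4, -0.2, -0.8]
width: 56.3
```

Emit:
send_rows --pt "0.9 0 0 0.001 0" --pt "0.9 0 0 0 0" --pt "0.9 0 0 0 0" --pt "0.9 0 0 0 0" --pt "0.9 0 0 0 0" --pt "0.9 0 0 -0.015 0" --pt "0.9 0 0 -0.03 0" --pt "0.9 0 0 -0.03 0" --pt "0.9 0 0 -0.03 0" --pt "0.9 0 0 -0.02 0" --pt "0.9 0 0 0 0"

```text
clock: 59.08
eef_pos: [397.9, 346.8, 137.4]
tool_rot: [3.089, -0.037, 1.344]
force: [0.3, 0.2, 0.4]
width: 81.2
```

```bash
python3 - <<'E'
from h import *
p=shot('wrist');cv2.imwrite('pics/w24.png',p['image'])
s=read_state();print(s['eef_pos'],s['tool_rot'],s['width'])
meas(p,'tray_white');meas(p,'tape');meas(p,'tin')
E
```

```text
[397.82581142 346.14158286 136.00698557] [ 3.08938078 -0.03618144  1.34393103] 80.95290873449572
tray_white 0.93 [208, 134, 313, 235] plane [406.0, 348.5, 82.0, 81.8, 9.9] cloud [406.1, 347.3, 83.5, 83.2, 9.7] zmed 4.8
tape 0.91 [235, 159, 295, 218] plane [405.5, 349.9, 59.5, 58.0, 76.5] cloud [405.5, 349.7, 59.4, 58.0, 75.2] zmed 22.6
tin 0.74 [312, 278, 351, 327] plane [451.3, 211.3, 32.9, 64.7, 12.2] cloud [437.9, 268.8, 32.8, 180.6, 13.0] zmed 27.9
```

View pics/w24.png

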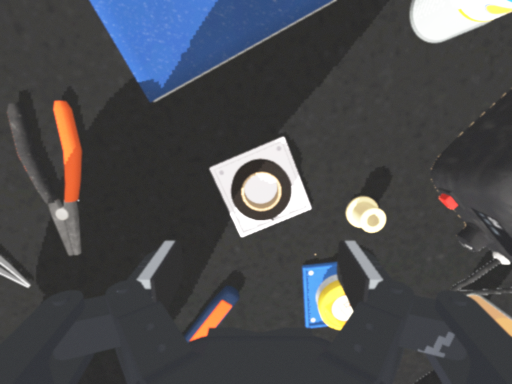

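Emit:
send_rows --pt "0.1 -0.015 0.008 -0.01 0" --pt "0.1 -0.028 0.015 -0.01 0" --pt "0.1 -0.028 0.015 0 0" --pt "0.1 -0.028 0.015 0 0" --pt "0.1 -0.028 0.015 0 0" --pt "0.1 -0.028 0.015 0 0" --pt "0.1 -0.028 0.015 0 0" --pt "0.1 -0.028 0.015 0 0" --pt "0.1 -0.028 0.015 0 0" --pt "0.1 -0.028 0.015 0 0" --pt "0.1 -0.028 0.015 0 0" --pt "0.1 -0.028 0.015 0 0"

```text
clock: 60.28
eef_pos: [487.1, -17.6, 134.8]
tool_rot: [3.12, -0.027, 1.363]
force: [0.5, 0.6, 1.0]
width: 46.8
```

Emit:
send_rows --pt "0.1 -0.028 0.015 0 0" --pt "0.1 -0.028 0.015 0 0" --pt "0.1 -0.028 0.015 0 0" --pt "0.1 -0.028 0.015 0 0" --pt "0.1 -0.028 0.015 0 0" --pt "0.1 -0.028 0.015 0 0" --pt "0.1 -0.028 0.015 0 0" --pt "0.1 -0.02 0.01 0 0" --pt "0.1 0 0 0 0"

```text
clock: 61.03
eef_pos: [548.2, -274.0, 112.7]
tool_rot: [-3.138, -0.025, 1.352]
force: [0.3, -1.2, -0.6]
width: 46.9
```

Emit:
send_rows --pt "0.1 -0.015 0.015 0 0" --pt "0.1 -0.02 0.02 0 0" --pt "0.1 -0.015 0.015 0.01 0" --pt "0.1 0 0 0.02 0" --pt "0.1 0 0 0.015 0" --pt "0.1 0 0 0 0" --pt "0.1 0 0 0 0"

```text
clock: 61.62
eef_pos: [581.2, -331.2, 51.2]
tool_rot: [-3.12, -0.028, 1.353]
force: [0.1, 0.5, -0.1]
width: 46.9
```

```bash
python3 - <<'E'
from h import *
p=shot('wrist');cv2.imwrite('pics/w25.png',p['image'])
s=read_state();print(s['eef_pos'],s['tool_rot'],s['width'])
meas(p,'bush')
E
```

```text
[ 580.77938693 -330.98241442   51.06876646] [-3.11897848 -0.02837157  1.35280686] 47.258343381464606
bush 0.66 [256, 206, 290, 253] plane [587.4, -333.4, 27.6, 22.5, 60.0] cloud [586.9, -337.7, 17.9, 17.8, 29.8] zmed 25.5
```

View pics/w25.png

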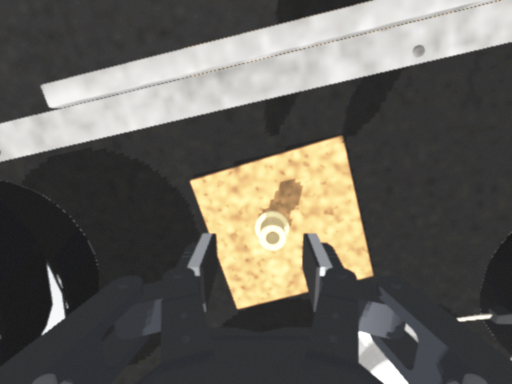

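Emit:
send_rows --pt "0.1 -0.006 0.008 0 0" --pt "0.1 0 0 0.01 0" --pt "0.1 0 0 0.01 0" --pt "0.1 0 0 0 0" --pt "0.1 0 0 0 0"

```text
clock: 62.13
eef_pos: [588.9, -335.7, 33.7]
tool_rot: [-3.124, -0.028, 1.357]
force: [0.0, -0.7, 0.2]
width: 46.9
```

Emit:
send_rows --pt "0.1 -0.003 -0.001 0.005 0" --pt "0.1 0 0 0.01 0" --pt "0.1 0 0 0.005 0" --pt "0.1 0 0 0 0"

```text
clock: 62.47
eef_pos: [586.4, -337.4, 12.3]
tool_rot: [-3.124, -0.028, 1.358]
force: [0.2, 0.7, -0.6]
width: 47.2
```

Emit:
send_rows --pt "-1 0 0 0.001 0" --pt "-1 0 0 0 0" --pt "-1 0 0 0 0" --pt "-1 0 0 0 0" --pt "-1 0 0 0 0" --pt "-1 0 0 0 0"

```text
clock: 62.97
eef_pos: [586.5, -337.3, 11.2]
tool_rot: [-3.124, -0.028, 1.357]
force: [0.6, 0.2, -0.5]
width: 21.3
```

Emit:
send_rows --pt "-1 0 0 -0.02 0" --pt "-1 0 0 -0.03 0" --pt "-1 0 0 -0.03 0" --pt "-1 0 0 -0.02 0" --pt "-1 0 0 -0.01 0" --pt "-1 0 0 0 0"

```text
clock: 63.47
eef_pos: [586.4, -339.9, 123.2]
tool_rot: [-3.12, -0.029, 1.358]
force: [-0.6, 0.5, -0.1]
width: 21.3
```

Emit:
send_rows --pt "-1 0.012 -0.008 0 0" --pt "-1 0.024 -0.0165 0 0" --pt "-1 0.026 -0.018 0 0" --pt "-1 0.026 -0.018 0 0" --pt "-1 0.026 -0.018 0 0" --pt "-1 0.026 -0.018 0 0" --pt "-1 0.026 -0.018 0 0" --pt "-1 0.026 -0.018 0 0" --pt "-1 0.026 -0.018 0 0" --pt "-1 0.026 -0.018 0 0" --pt "-1 0.026 -0.018 0 0" --pt "-1 0.02 -0.014 0 0"

```text
clock: 64.47
eef_pos: [441.2, -8.7, 123.2]
tool_rot: [-3.106, -0.029, 1.34]
force: [0.2, -1.0, 0.2]
width: 21.7
```

Emit:
send_rows --pt "-1 0.02 -0.014 0 0" --pt "-1 0.015 -0.01 0 0" --pt "-1 0.008 -0.005 0 0" --pt "-1 0 0 0 0" --pt "-1 0 0 0 0"

```text
clock: 64.88
eef_pos: [415.7, 47.3, 122.8]
tool_rot: [-3.098, -0.03, 1.352]
force: [-0.4, -0.1, -0.6]
width: 21.2
```

```bash
python3 - <<'E'
from h import *
p=shot('wrist');cv2.imwrite('pics/w26.png',p['image'])
s=read_state();print(s['eef_pos'],s['tool_rot'],s['width'])
meas(p,'tray_green')
E
```

```text
[415.77616631  47.19867423 122.76387418] [-3.0981611  -0.03038638  1.35106832] 21.305106770157415
tray_green 0.58 [215, 132, 320, 229] plane [419.6, 59.2, 79.6, 79.8, 9.1] cloud [419.7, 59.3, 79.3, 79.4, 9.1] zmed 4.5
```

View pics/w26.png

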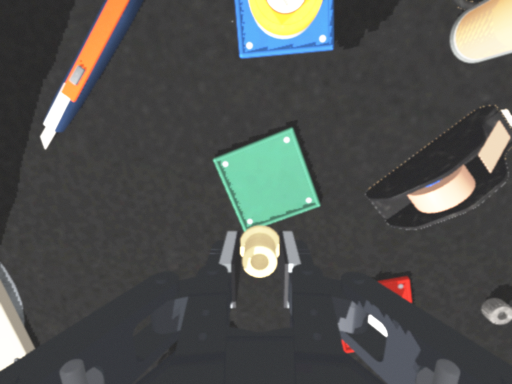

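Emit:
send_rows --pt "-1 0.009 0.0064 0 0" --pt "-1 0 0 0.02 0" --pt "-1 0 0 0.03 0" --pt "-1 0 0 0.025 0" --pt "-1 0 0 0.01 0" --pt "-1 0 0 0 0" --pt "-1 0 0 0 0"

```text
clock: 65.57
eef_pos: [430.8, 54.7, 33.2]
tool_rot: [-3.105, -0.032, 1.336]
force: [0.6, -0.1, 0.2]
width: 21.6
```

Emit:
send_rows --pt "-1 0.001 -0.01 0 0" --pt "-1 0 0 0.01 0" --pt "-1 0 0 0.005 0" --pt "-1 0 0 0 0" --pt "-1 0 0 0 0"

```text
clock: 65.98
eef_pos: [425.9, 58.3, 20.4]
tool_rot: [-3.111, -0.036, 1.33]
force: [0.6, -0.2, -0.0]
width: 21.7
```

Emit:
send_rows --pt "-1 -0.001 -0.005 0.003 0" --pt "-1 0 0 0.003 0" --pt "-1 0 0 0 0"

```text
clock: 66.23
eef_pos: [423.1, 58.6, 15.8]
tool_rot: [-3.115, -0.037, 1.328]
force: [-0.3, 0.2, 0.1]
width: 21.7
```

Emit:
send_rows --pt "-1 0 -0.003 0.003 0" --pt "-1 0 0 0.001 0" --pt "-1 0 0 0 0"

```text
clock: 66.48
eef_pos: [421.8, 59.3, 12.5]
tool_rot: [-3.118, -0.038, 1.327]
force: [0.3, -0.3, -0.6]
width: 21.0
```

Emit:
send_rows --pt "-1 0 -0.001 0.001 0" --pt "-1 0 0 0 0" --pt "0 0 0 0 0" --pt "0 0 0 0 0" --pt "0 0 0 0 0" --pt "0 0 0 -0.01 0" --pt "0 0 0 -0.03 0" --pt "0 0 0 -0.03 0" --pt "0 0 0 -0.03 0" --pt "0 0 0 -0.02 0" --pt "0 0 0 0 0"

```text
clock: 67.4
eef_pos: [421.6, 55.2, 135.8]
tool_rot: [-3.112, -0.037, 1.331]
force: [-0.0, -0.2, -0.2]
width: 42.4
```

```bash
python3 - <<'E'
from h import *
p=shot('wrist');cv2.imwrite('pics/w27.png',p['image'])
s=read_state();print(s['eef_pos'],s['tool_rot'],s['width'])
meas(p,'tray_green');meas(p,'bush')
E
```

```text
[421.1800472   54.85855286 134.61204536] [-3.11127201 -0.03621117  1.33022494] 42.361187530064385
tray_green 0.67 [214, 141, 313, 236] plane [419.4, 59.2, 79.9, 80.1, 9.2] cloud [418.9, 59.2, 81.0, 79.8, 9.5] zmed 4.6
bush 0.92 [253, 175, 274, 202] plane [421.9, 62.9, 22.5, 21.0, 31.8] cloud [420.6, 59.9, 16.7, 17.1, 76.6] zmed 25.6
```

View pics/w27.png

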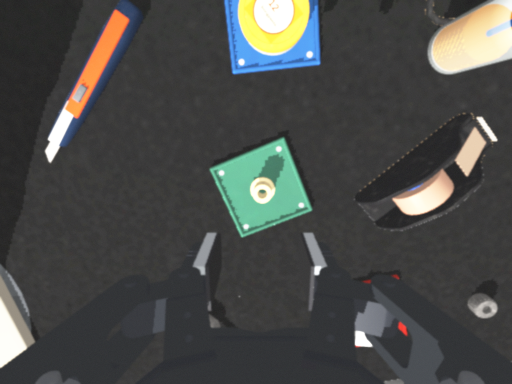

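Bush is upright at (262,190) in the green tray, within ~1.5 mm. I'll raise a bit and verify all four with the top and scene cameras.

Emit:
send_rows --pt "0 0 0 -0.03 0" --pt "0 0 0 -0.03 0" --pt "0 -0.01 0.01 -0.03 0" --pt "0 -0.02 0.01 0 0" --pt "0 -0.03 0.01 0 0" --pt "0 -0.03 0.01 0 0" --pt "0 -0.03 0.01 0 0" --pt "0 -0.03 0.01 0 0" --pt "0 -0.03 0.01 0 0" --pt "0 -0.02 0.01 0 0" --pt "0 0 0 0 0" --pt "0 0 0 0 0"

```text
clock: 68.55
eef_pos: [447.6, -171.4, 199.4]
tool_rot: [-3.081, -0.031, 1.339]
force: [-0.4, -0.6, -0.4]
width: 42.7
```

```bash
python3 - <<'E'
from h import *
p=shot('top')
cv2.imwrite('pics/tf.png',cv2.resize(p['image'][130:260,90:390],None,fx=2.6,fy=2.6,interpolation=cv2.INTER_CUBIC))
for q in ['tray_blue','tin','tray_green','bush','tray_white','tape','tray_red','block','pot']:
    if q!='pot': meas(p,q,n=2)
p=shot('scene');cv2.imwrite('pics/sf.png',p['image'])
p=shot('wrist');cv2.imwrite('pics/wf.png',p['image'])
for q in ['tray_green','bush','tray_blue','tin','tray_red','block']: meas(p,q,n=1)
print(read_state()['eef_pos'])
E
```

```text
tray_blue 0.88 [175, 196, 202, 226] plane [465.0, 203.1, 80.0, 79.5, 81.5] cloud [465.1, 203.2, 79.9, 79.5, 81.7] zmed 4.3
tray_blue 0.64 [128, 215, 160, 245] plane [407.5, 345.7, 79.4, 80.8, 9.0] cloud [407.7, 346.5, 81.5, 82.8, 8.0] zmed 4.6
tin 0.78 [183, 205, 197, 219] plane [464.7, 202.2, 56.4, 53.3, 89.4] cloud [465.0, 202.5, 55.9, 54.7, 44.6] zmed 27.3
tray_green 0.87 [228, 214, 253, 241] plane [418.5, 56.1, 78.9, 79.0, 8.9] cloud [418.6, 56.3, 78.7, 79.0, 9.5] zmed 3.6
tray_green 0.53 [184, 206, 198, 219] plane [465.8, 203.5, 54.0, 50.9, 89.4] cloud [463.8, 200.9, 51.7, 52.6, 27.8] zmed 27.2
bush 0.38 [157, 193, 166, 202] plane [502.1, 290.6, 25.3, 25.3, 89.4] cloud [504.0, 292.6, 20.0, 21.5, 89.6] zmed 28.2
tray_white 0.59 [131, 217, 160, 244] plane [407.0, 345.7, 81.8, 80.7, 9.9] cloud [407.8, 347.2, 82.2, 83.3, 9.0] zmed 4.4
tape 0.76 [131, 221, 154, 242] plane [405.9, 346.1, 59.3, 55.8, 89.4] cloud [406.9, 347.1, 58.9, 56.8, 28.4] zmed 21.8
tray_red 0.85 [275, 187, 305, 212] plane [499.5, -110.8, 79.9, 81.0, 88.9] cloud [499.5, -111.4, 81.4, 81.2, 89.4] zmed 4.0
block 0.61 [279, 194, 299, 207] plane [500.5, -112.8, 50.9, 33.3, 73.3] cloud [501.0, -112.6, 49.9, 30.1, 73.1] zmed 23.4
tray_green 0.91 [167, 3, 245, 31] plane [418.7, 21.2, 30.1, 84.0, 75.8] cloud [422.4, 35.2, 77.7, 33.3, 8.4] zmed 5.2
tray_red 0.61 [261, 74, 340, 157] plane [501.5, -109.0, 79.8, 79.9, 0.3] cloud [502.0, -108.7, 80.7, 80.3, 0.3] zmed 4.8
[ 448.50920622 -170.89447842  201.24979704]
```

View pics/tf.png

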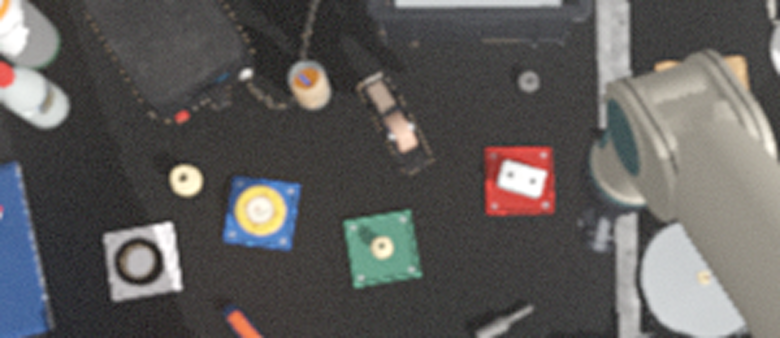

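View pics/sf.png

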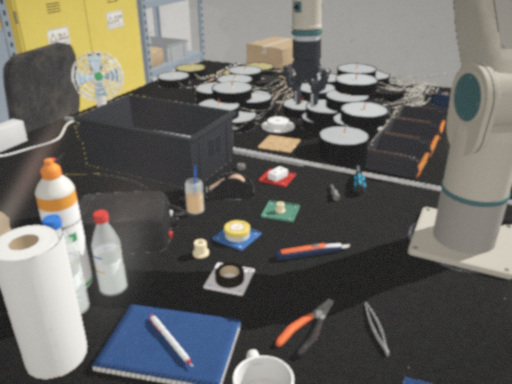

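View pics/wf.png

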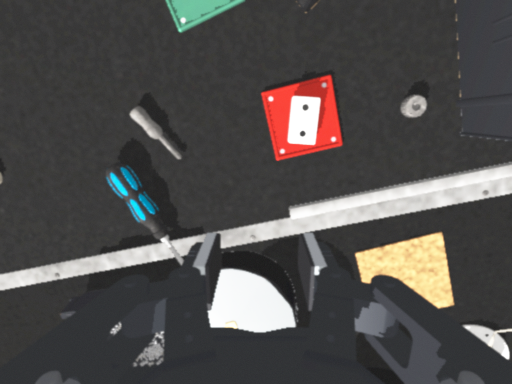

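All four parts sit centred in their trays in the final pictures (top crop: tin (261,209), bush (382,247), tape (140,261), block (521,179)); the pot stands at (309,84), unmoved, and the arm is clear.

```bash
python3 -c "
from cell import finish_job
print(finish_job())"
```

```text
the job is handed in; nothing more can be done
None
```

I rearranged the four parts and handed the job in at about 69 s. The tin went to the blue tray, the block to red, the tape to white and the bush to green. The tin and then the bush were set down on the cork mat while I made room.

- **Placing:** in the last wrist-camera checks each part lay within about 2 mm of its tray's centre, with its top at the height it should have when flat on the floor. In the final top view the tin, tape and block were also within about 2 mm.
- **Pot and arm:** the lacquer pot looked unmoved and upright in the final pictures. The gripper was open and about 200 mm above the bench.
- **Disagreements:**
  - In the final top view the network missed the bush in the green tray and reported only the larger look-alike. For the bush I relied on the wrist picture (centre within about 1.5 mm) and on seeing it in the top view.
  - The tray positions from the top and wrist cameras differed by up to about 3 mm, within the 12 mm tolerance.
- **Tool tilt:** the tool slowly tilted during travel, up to about 0.35 rad while it was empty and high up. I worked this off before gripping the tape, which cost about 18 s.

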